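Index the rotary table to the next hole

TASK

Index the disc to its next hole: slacken the table's lock lever, then wind the handwheel clockwise (seen from above) by its handle, up to the zero pointer and on by exactly three full turns, so that the handle ends in line with the pointer again; do not wind past it. Then swing the lock lever back fully tight, and leave the other things on the bench where they are.

Things in the scene. Friction and masses are not known exactly. Their poses are not given: they have to be found in the camera images.
- handwheel (a joint): Aluminium three-spoke handwheel, 116 mm across, level on the upright shaft of the grey rotary table. Angle in rad, growing clockwise seen from above; 0 with the handle at the zero pointer; starts at -0.9 to 0; three full turns past the pointer it reads 18.85. Turns endlessly, stays where left: 3 N at the handle turns it when the lock is slack, 25 N does not when tight. 10 degrees of table a turn.
- handle_grip (a point): Middle of the handwheel's upright black handle, which stands on the rim 50 mm from the wheel's axis and spins freely on its own pin, so a grip need not turn with the wheel. Handle 22 mm in diameter, 62 mm tall; the point lies 34 mm above its foot, 36 mm above the top of the rim and 28 mm below its top, about 254 mm above the bench.
- wheel_axis (a point): Point on the upright axis of the handwheel at the height of handle_grip; the handle travels round it in a level circle of 50 mm radius.
- zero_pointer (a point): Zero pointer of the handwheel: fixed dark steel strip, 12 mm wide, that stands up just outside the rim and is bent outward on top into a flat tongue lying 65 to 83 mm from the wheel's axis. The point lies on top of its inner end, 66 mm from the axis and 35 mm lower than handle_grip.
- lock_lever (a joint): Lock lever on top of the round grey housing, on the side away from the handwheel: a steel arm swinging level about an upright pivot, with an upright black knob. Angle in rad: 0 fully tight (clockwise stop, seen from above), 1.4 fully slack (anticlockwise stop). The wheel is free beyond 0.6. Stays where left; takes about 5 N at the knob, 8 N near tight. Starts tight.
- lock_knob (a point): Upright black knob at the end of the lock lever, 88 mm from the pivot: 24 mm in diameter, 57 mm tall; the point lies on its middle line, 17 mm below its top and 40 mm above its foot, about 234 mm above the bench; the arm (12 mm thick) meets it 30 to 45 mm below the point.
- lock_pivot (a point): Point on the lock lever's upright pivot axis, at the height of lock_knob.
- faceplate (a joint): Round steel faceplate of the rotary table, 150 mm across, standing upright on the housing's far side, with a long line on its rim every 30 degrees and the aluminium disc bolted on. Angle in rad; follows the handwheel at 1/36 (three turns: 0.524).
- indexer: The whole set-up: tooling plate 290 by 210 mm, grey rotary table on edge (axis 105 mm up, top of the round part 180 mm up) and a small drilling spindle in front of its faceplate. Fixed to the bench. Origin at the bench under the housing; x points from the housing to the spindle, y to the handwheel's side.
- blank_disc: Bystander: spare aluminium disc 124 mm across, 16 mm high, lying flat. Origin under its centre.
- oil_can: Bystander: plain steel can, 66 mm in diameter, 150 mm tall, standing. Origin under its centre.
- hammer: Bystander: hammer 220 mm long, lying.
- parts_tray: Bystander: grey divided tray 150 by 100 by 35 mm. Origin under its centre.

How it is judged:
By the outcome, as a careful person would: the job done as asked, in the order asked, and still so for the second after the job is handed in, with the robot touching nothing.
It also fails if it takes over 72 s, if anything falls off the work surface, if the arm or the gripper's body presses on something with over 40 N, if the wrist force passes 120 N, or if a joint passes its speed limit or range.

ROBOT

A 6-joint arm with a two-finger parallel gripper is mounted at the origin on the work surface. World frame = base frame: x ahead of the robot, y to its left, z up, the work surface at z = 0. Lengths are in m, angles in rad, forces in N, time in s.
With the tool pointing down it reaches from about 0.325 to 0.85 m from the base axis. Payload 4.4 kg.
Tool frame: the origin (TCP) lies on the centre line of the jaws, within the pads' length; the fingertips stand bot.tip_reach ahead of it and the grasp point (between the pads) lies 2 mm behind it (bot.tip_reach is the distance from the TCP to the fingertips, in m); y points along the fingers, x is the direction in which the jaws open and shut, and the axes are right-handed (so a half turn about y gives the same grasp; the last joint's range is limited). The gripper opens to 94 mm and grips with 3 to 60 N. Pads are 16 mm wide; open, the fingers measure 119 mm over their backs; the gripper's body (75 mm by 177 mm) begins 78 mm behind the grasp point.
Start: joints at [1.006, 0.207, 1.542, -0, 1.393, -0.15], TCP at [0.231, 0.526, 0.222] pointing down, gripper open.
Joint ranges: [-2.73, 2.73], [-0.86, 2.22], [0.23, 2.46], [-1.11, 4.25], [0.08, 2.63], [-2.82, 2.82]. Speed limits (rad/s): [2.79, 2.79, 3.14, 3.14, 3.14, 3.14].

INTERFACE

Orientations are given as a unit quaternion [x, y, z, w].
In Python, from cell import bot, snapshot, workorder gives the robot as it stands.
- The arm moves only by the shell command python3 -m inch 'ROWS' [FORCE]. ROWS is JSON, a list of rows, each a list of 3 entries, a list of its own where there are three numbers: the shift along the tool's x, y, z in mm, then the turn, a rotation vector about the tool's x, y, z in rad, then the opening, from 0 (shut) to 1 (fully open). A call has 1 to 5 rows; each row is the pose to reach, as a shift and turn from the pose measured when the call began, along the tool's axes at that moment; what a row does not reach only later rows make up. A row lasts 1/12 s, in which the tool goes at most 41.7 mm and 7.16 degrees, less where a joint would pass 70% of its speed; a pose out of reach is approached as far as the arm can. A call with a gripper value outside its range is refused whole. The fingers move at their own pace and stop on an object; FORCE is the grip in N (left out, the last holds). Time passes only in rows, so rows that repeat a pose let the fingers close. It gives the time, the measured TCP pose, the force and the opening at its end, in the units of the state.
- bot.sense(): the state, without advancing time (a new reading comes with each control period).
- snapshot(name): name is "scene" or "top" or "wrist"; returns a dict with "frame" (384x512x3 uint8, red, green, blue), "intrinsics" (3x3 intrinsics, pixels), "eye" and "rotation" of the camera in the world; the wrist camera has in their place "hand_eye" (4x4, takes a point from camera to tool coordinates, whose origin is the TCP and whose axes are the tool frame's). Camera axes: x right, y up, looking along -z (the intrinsics and any distortion apply to the point x, -y, -z); pixel columns grow to the right and rows downward; lengths in m; the calibration is good to about 2 mm. A picture is of the moment at which its call begins: read the wrist's pose just before it. There is no depth.
- workorder.close_job(): hands the job in, once; it reports no verdict.
The state is a dict: "time_s": time; "joint_positions": joint angles; "qvel": joint speeds; "joint_efforts": joint torques, N m; "tcp_pos": TCP position; "eef_rot": TCP orientation; "force": force on the tool from outside, world axes, zero at the start; "ft_torque": the same for the moment, N m; "grip_width": opening from 0.0 (shut) to 1.0 (fully open).
Only numpy, scipy, OpenCV 4.12 (cv2) and the standard library are available. Lean on these libraries where they do the work, as an engineer would, in place of code of your own. Each camera call takes 0.05 s, during which the arm holds its last target.

## Working session

There is one attempt and no reset: what is moved stays moved. The work goes in short steps, Python scripts to look and compute and a shell command to move; the robot and the scene stay as the last step left them, time stands still between calls to the robot, and variables do not carry over. Pictures are saved under pics/ and viewed, and the job is handed in when it is done.

```bash
ls; mkdir -p pics; python3 - <<'E'
from cell import bot,snapshot
import cv2
print(bot.sense(), bot.tip_reach)
for n in ("scene","top","wrist"):
    s=snapshot(n); cv2.imwrite(f"pics/{n}0.png",s["frame"][:,:,::-1])
    print(n,{k:v for k,v in s.items() if k!="frame"})
E
```

```text
pics
{'time_s': 0.0, 'joint_positions': array([ 1.00650700e+00,  2.07418670e-01,  1.54293384e+00,  2.64875949e-05,
        1.39348929e+00, -1.50498685e-01]), 'qvel': array([ 0.00047402, -0.00193277, -0.00132197, -0.00091723, -0.000363  ,
        0.00202157]), 'joint_efforts': array([ 5.81872155e-04, -3.70869291e+01, -2.81421411e+01,  6.97594648e-02,
        3.59046471e-02, -1.60284526e-04]), 'tcp_pos': array([0.23078838, 0.5258215 , 0.22130107]), 'eef_rot': array([ 0.59237011,  0.38589656, -0.38735114, -0.59172679]), 'force': array([-0.07820774, -0.55665632, -0.29083198]), 'ft_torque': array([ 0.01611322, -0.02144719, -0.00701804]), 'grip_width': 0.9973252482848974} 0.017
scene {'intrinsics': array([[437.83072366,   0.        , 259.38591828],
       [  0.        , 437.83072366, 185.68440578],
       [  0.        ,   0.        ,   1.        ]]), 'eye': array([ 1.47067005, -0.33722937,  1.02212026]), 'rotation': array([0.32895812, 0.23871478, 0.51829052, 0.75244717])}
top {'intrinsics': array([[362.75352783,   0.        , 256.23030522],
       [  0.        , 362.75352783, 191.13057027],
       [  0.        ,   0.        ,   1.        ]]), 'eye': array([ 0.34427088, -0.01884648,  1.23178589]), 'rotation': array([ 0.07289393, -0.07122965, -0.67856207,  0.7274382 ])}
wrist {'intrinsics': array([[301.61705981,   0.        , 253.64390693],
       [  0.        , 301.61705981, 192.73599453],
       [  0.        ,   0.        ,   1.        ]]), 'hand_eye': array([[ 9.99999686e-01,  5.24329331e-05, -7.90620712e-04,
         6.24846798e-04],
       [-7.78498017e-04,  2.50824822e-01, -9.68032181e-01,
        -1.61829813e-01],
       [ 1.47550533e-04,  9.68032492e-01,  2.50824784e-01,
         7.34292829e-02],
       [ 0.00000000e+00,  0.00000000e+00,  0.00000000e+00,
         1.00000000e+00]])}
```

View pics/scene0.png

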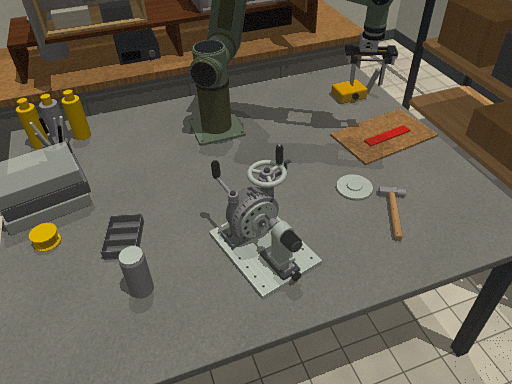

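View pics/top0.png

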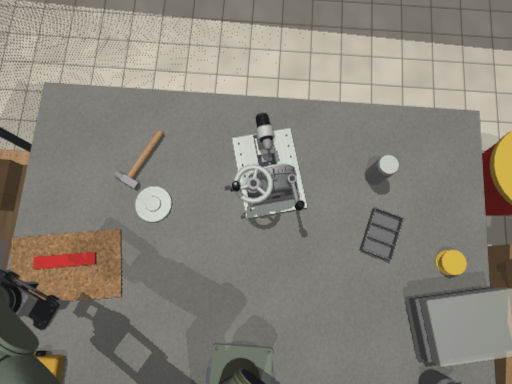

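View pics/wrist0.png

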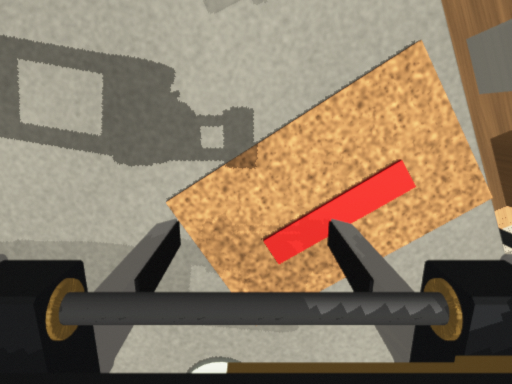

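```bash
python3 - <<'E'
import cv2
a=cv2.imread("pics/top0.png")[100:250,200:340]; cv2.imwrite("pics/top0z.png",cv2.resize(a,None,fx=4,fy=4,interpolation=cv2.INTER_CUBIC))
a=cv2.imread("pics/scene0.png")[135:275,195:335]; cv2.imwrite("pics/scene0z.png",cv2.resize(a,None,fx=4,fy=4,interpolation=cv2.INTER_CUBIC))
E
```

```text
(no output)
```

View pics/top0z.png

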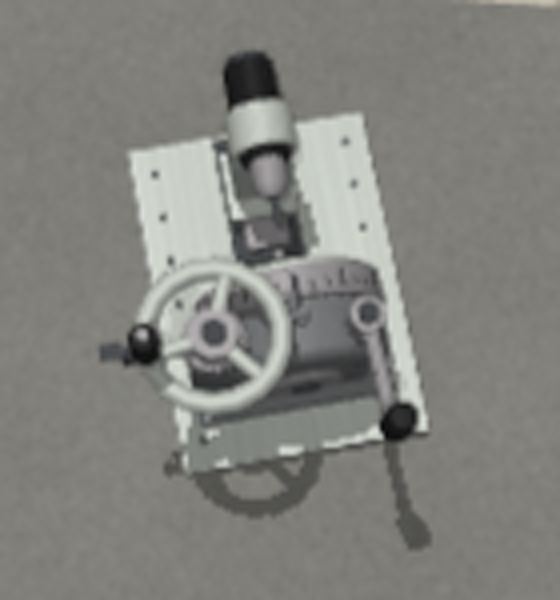

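View pics/scene0z.png

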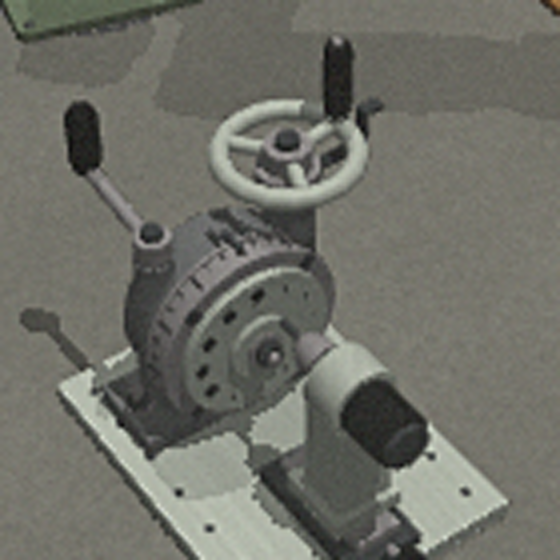

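```bash
cat > h.py <<'E'
import numpy as np, cv2
from scipy.spatial.transform import Rotation as R
def cam(s,st=None):
    if "eye" in s: return np.array(s["eye"]),R.from_quat(s["rotation"]).as_matrix(),s["intrinsics"]
    H=s["hand_eye"]; Rt=R.from_quat(st["eef_rot"]).as_matrix()
    return st["tcp_pos"]+Rt@H[:3,3], Rt@H[:3,:3], s["intrinsics"]
def ray(c,uv):
    e,M,K=c; d=M@np.array([(uv[0]-K[0,2])/K[0,0],-(uv[1]-K[1,2])/K[1,1],-1]); return e,d/np.linalg.norm(d)
def plane(c,uv,z):
    e,d=ray(c,uv); return e+d*(z-e[2])/d[2]
def tri(*rs):
    A=sum(np.eye(3)-np.outer(d,d) for e,d in rs); b=sum((np.eye(3)-np.outer(d,d))@e for e,d in rs)
    p=np.linalg.solve(A,b); return p,[np.linalg.norm(np.cross(p-e,d))*1000 for e,d in rs]
def proj(c,p):
    e,M,K=c; q=M.T@(np.array(p)-e); return np.array([K[0,0]*q[0]/-q[2]+K[0,2],K[1,1]*-q[1]/-q[2]+K[1,2]])
E
python3 - <<'E'
from h import *
from cell import snapshot
T=cam(snapshot("top"));S=cam(snapshot("scene"))
t=lambda x,y:ray(T,(x/4+200-.375,y/4+100-.375)); s=lambda x,y:ray(S,(x/4+195-.375,y/4+135-.375))
np.set_printoptions(precision=4,suppress=True)
pts={"handletop":((143,341),(338,42)),"hub":((214,331),(288,138)),"knobtop":((401,417),(80,108)),"pivot":((368,312),(150,230)),"pointer end":((104,352),(375,105))}
for k,(a,b) in pts.items(): print(k,*tri(t(*a),s(*b)))
for k,z in (("handletop",.282),("hub",.218),("knobtop",.251),("pointer end",.219),("pivot",.195)):
    (a,b)=pts[k]; print(k,plane(T,(a[0]/4+199.6,a[1]/4+99.6),z))
E
```

```text
handletop [0.5546 0.048  0.2796] [np.float64(0.6136114932346002), np.float64(0.6136114932346687)]
hub [0.5776 0.0015 0.2239] [np.float64(0.08956458990917923), np.float64(0.08956458990923111)]
knobtop [ 0.5202 -0.1324  0.2482] [np.float64(0.7676443177885159), np.float64(0.767644317788476)]
pivot [ 0.6056 -0.1108  0.1973] [np.float64(1.0674230381248568), np.float64(1.0674230381248142)]
pointer end [0.5581 0.0782 0.2167] [np.float64(0.8330345840752348), np.float64(0.8330345840752448)]
handletop [0.554  0.0473 0.282 ]
hub [0.579  0.0016 0.218 ]
knobtop [ 0.52   -0.1313  0.251 ]
pointer end [0.5579 0.0788 0.219 ]
pivot [ 0.6066 -0.1099  0.195 ]
```

```bash
cat >> h.py <<'E'
def rel(p,st=None):
    from cell import bot
    st=st or bot.sense(); Rt=R.from_quat(st["eef_rot"]).as_matrix()
    return (Rt.T@(np.array(p)-st["tcp_pos"])*1000).round(1)
E
python3 - <<'E'
from h import *
from cell import bot
st=bot.sense();M=R.from_quat(st["eef_rot"]).as_matrix();print(M.round(3))
print(rel([.22,.526,.36]),rel([.52,-.1324,.33]))
E
```

```text
[[ 0.402 -0.001 -0.916]
 [ 0.916 -0.001  0.402]
 [-0.001 -1.     0.   ]]
[  -4.7 -138.1   10.1] [-486.9 -107.7 -529.4]
```

```bash
python3 -m inch '[[[0,-40,0],[0,0.1,0],0.7],[[-10,-75,-10],[0,0.2,0],0.7],[[-35,-105,-38],[0,0.32,0],0.7],[[-60,-108,-65],[0,0.44,0],0.7],[[-86,-108,-93],[0,0.56,0],0.7]]' 10; python3 -c "
from h import *
print(rel([.52,-.1324,.33]))"
```

```text
time_s: 0.67
tcp_pos: [0.283, 0.4103, 0.3337]
eef_rot: [-0.675, -0.209, 0.205, 0.677]
force: [0.0, -0.3, 0.3]
grip_width: 0.713
[-106.7    2.7 -582.5]
```

```bash
python3 -m inch '[[[-8,0,-40],[0,0.12,0],0.7],[[-15,0,-80],[0,0.24,0],0.7],[[-22,0,-120],[0,0.36,0],0.7],[[-29,0,-160],[0,0.48,0],0.7],[[-37,0,-200],[0,0.6,0],0.7]]' 10; cat >> h.py <<'E'
def xang():
    from cell import bot
    M=R.from_quat(bot.sense()["eef_rot"]).as_matrix(); return np.degrees(np.arctan2(M[1,0],M[0,0]))
E
python3 -c "
from h import *
print(rel([.52,-.1324,.33]),xang())"
```

```text
time_s: 1.08
tcp_pos: [0.3643, 0.222, 0.3335]
eef_rot: [-0.706, 0.002, -0.006, 0.709]
force: [-0.3, 0.6, 0.5]
grip_width: 0.7
[ 160.1    2.8 -352.5] -0.7091046245166948
```

```bash
python3 -m inch '[[[16,0,-36],[0,0.12,0],0.7],[[33,0,-72],[0,0.24,0],0.7],[[50,0,-109],[0,0.36,0],0.7],[[67,0,-146],[0,0.48,0],0.7],[[84,0,-183],[0,0.6,0],0.7]]' 10; 
python3 -c "
from h import *
print(rel([.52,-.1324,.33]),xang())"
```

```text
time_s: 1.5
tcp_pos: [0.4463, 0.036, 0.3333]
eef_rot: [-0.671, 0.214, -0.217, 0.676]
force: [1.7, -0.1, -0.6]
grip_width: 0.708
[157.7   3.1 -94.5] -35.44115351955351
```

```bash
python3 -m inch '[[[34,0,-20],[0,0,0],0.7],[[68,0,-40],[0,0,0],0.7],[[105,0,-63],[0,0,0],0.7],[[135,1,-80],[0,0,0],0.7],[[158,2,-94],[0,0,0],0.7]]' 10; 
python3 -c "
from h import *
from cell import *
print(rel([.52,-.1324,.33]),xang())
st=bot.sense();s=snapshot('wrist');cv2.imwrite('pics/w1.png',s['frame'][:,:,::-1])
c=cam(s,st)
for p in ([.5202,-.1324,.25],[.5546,.048,.282],[.5776,.0015,.224],[.6056,-.1108,.197]): print(proj(c,p))
"
```

```text
time_s: 1.92
tcp_pos: [0.5211, -0.1353, 0.3307]
eef_rot: [-0.671, 0.214, -0.218, 0.675]
force: [-0.0, -0.3, -0.4]
grip_width: 0.699
[-2.6  0.7  1.7] -35.574565695117045
[251.53458795 203.27966907]
[122.55839836 -49.1628475 ]
[212.67151852  24.70791079]
[311.22267153 120.11875224]
```

View pics/w1.png

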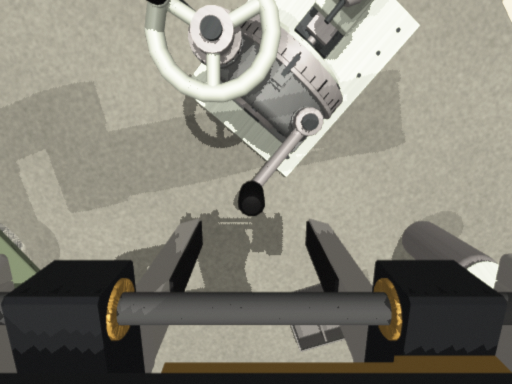

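```bash
python3 -m inch '[[[-3,30,2],[0,0,0],0.7],[[-3,65,2],[0,0,0],0.7],[[-3,96,2],[0,0,0],0.7],[[-3,96,2],[0,0,0],0.2],[[-3,96,2],[0,0,0],0.1]]' 15;python3 -m inch '[[[0,0,0],[0,0,0],0.1],[[0,0,0],[0,0,0],0.1]]' 15; python3 -c "
from h import *
from cell import *
print(bot.sense()['force'],xang())
s=snapshot('wrist');cv2.imwrite('pics/w2.png',s['frame'][:,:,::-1])
"
```

```text
time_s: 2.38
tcp_pos: [0.5201, -0.1347, 0.2321]
eef_rot: [-0.672, 0.217, -0.217, 0.674]
force: [-0.3, -1.0, 0.9]
grip_width: 0.594
time_s: 2.55
tcp_pos: [0.5215, -0.1351, 0.2348]
eef_rot: [-0.672, 0.215, -0.219, 0.674]
force: [0.1, -0.5, 0.1]
grip_width: 0.454
[ 0.08346646 -0.52793375  0.08457466] -35.732274569208
```

View pics/w2.png

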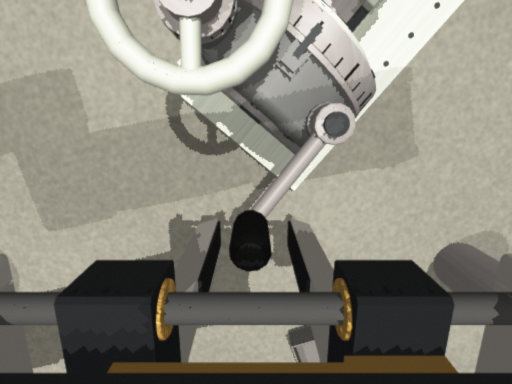

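```bash
python3 -m inch '[[[0,0,0],[0,0,0],0.1],[[0,0,0],[0,0,0],0.1],[[0,0,0],[0,0,0],0.1],[[0,0,0],[0,0,0],0.1],[[0,0,0],[0,0,0],0.1]]' 15; python3 - <<'E'
from h import *
from cell import *
st=bot.sense();print(st['force'],st["tcp_pos"])
p=st["tcp_pos"]; piv=np.array([.6056,-.1108]); v=p[:2]-piv
print(np.hypot(*v),np.degrees(np.arctan2(v[1],v[0])))
s=snapshot('wrist');cv2.imwrite('pics/w3.png',s['frame'][:,:,::-1])
E
```

```text
time_s: 3.02
tcp_pos: [0.5204, -0.1346, 0.2365]
eef_rot: [-0.672, 0.216, -0.218, 0.674]
force: [-5.6, 2.0, 5.5]
grip_width: 0.252
[-5.61975714  2.02143839  5.47921783] [ 0.52043459 -0.13460858  0.23650261]
0.08843073700502169 -164.38129512640188
```

View pics/w3.png

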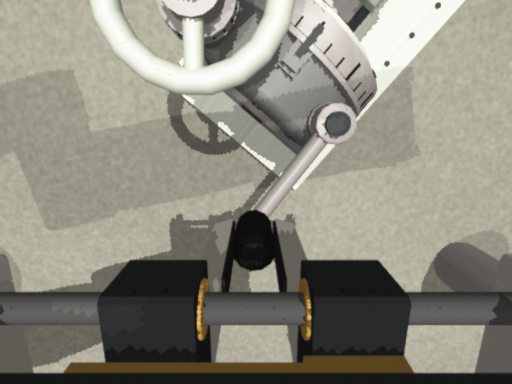

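```bash
cat >> h.py <<'E'
def arc(c,r,a0,step,n,z=None):
    from cell import bot
    st=bot.sense(); out=[]
    for k in range(1,n+1):
        a=np.radians(a0+step*k); p=[c[0]+r*np.cos(a),c[1]+r*np.sin(a),st["tcp_pos"][2] if z is None else z]
        out.append(rel(p,st))
    v=st["tcp_pos"][:2]-np.array(c); print("t",round(st["time_s"],2),"r,ang",np.hypot(*v).round(4),np.degrees(np.arctan2(v[1],v[0])).round(2)%360,"F",st["force"].round(1),"z",st["tcp_pos"][2].round(4))
    for o in out: print(o)
E
python3 -c "
from h import *
arc([.6056,-.1108],.0884,195.6,8,5)"
```

```text
t 3.07 r,ang 0.0884 195.62 F [-4.9  2.3  6.6] z 0.2365
[10.1 -0.  -7. ]
[ 21.1   0.  -12.5]
[ 32.8   0.  -16.5]
[ 45.    0.  -18.8]
[ 57.3   0.1 -19.3]
```

```bash
python3 -m inch '[[[10,1,-7],[0,0,0],0.1],[[21,2,-12.5],[0,0,0],0.1],[[33,2,-16.5],[0,0,0],0.1],[[45,2,-19],[0,0,0],0.1],[[57,2,-19.5],[0,0,0],0.1]]' 25; python3 -c "
from h import *
from cell import bot
print(bot.sense()['grip_width'])
arc([.6056,-.1108],.0884,235.6,8,5)"
```

```text
time_s: 3.48
tcp_pos: [0.5515, -0.1848, 0.2363]
eef_rot: [0.674, -0.218, 0.215, -0.673]
force: [-11.7, 1.4, 7.4]
grip_width: 0.246
0.24586009471348477
t 3.48 r,ang 0.0917 233.86 F [-11.7   1.4   7.4] z 0.2363
[15.  -0.1  4.4]
[27.  -0.1  7.3]
[38.5 -0.2 11.7]
[49.3 -0.3 17.8]
[59.1 -0.3 25.2]
```

```bash
python3 -m inch '[[[15,0,4],[0,0,0],0.1],[[27,0,7],[0,0,0],0.1],[[38.5,0,12],[0,0,0],0.1],[[49,0,18],[0,0,0],0.1],[[58,0,24.5],[0,0,0],0.1]]' 25; python3 -m inch '[[[0,0,0],[0,0,0],0.1]]'; python3 -c "
from h import *
from cell import *
print(bot.sense()['grip_width'])
arc([.6056,-.1108],.0884,275,2,3)
s=snapshot('wrist');cv2.imwrite('pics/w4.png',s['frame'][:,:,::-1])
s=snapshot('top');cv2.imwrite('pics/t4.png',cv2.resize(s['frame'][100:250,200:340,::-1],None,fx=4,fy=4))"
```

```text
time_s: 3.9
tcp_pos: [0.6103, -0.2009, 0.2367]
eef_rot: [0.676, -0.221, 0.213, -0.671]
force: [-10.8, -2.3, 4.1]
grip_width: 0.247
time_s: 3.98
tcp_pos: [0.6105, -0.2009, 0.2368]
eef_rot: [0.676, -0.221, 0.212, -0.671]
force: [1.5, 3.7, -4.2]
grip_width: 0.248
0.24800036934678102
t 3.98 r,ang 0.0902 273.09000000000003 F [ 1.5  3.7 -4.2] z 0.2368
[ 3.4 -0.1  5.4]
[ 5.6 -0.1  7.5]
[ 7.8 -0.2  9.7]
```

View pics/w4.png

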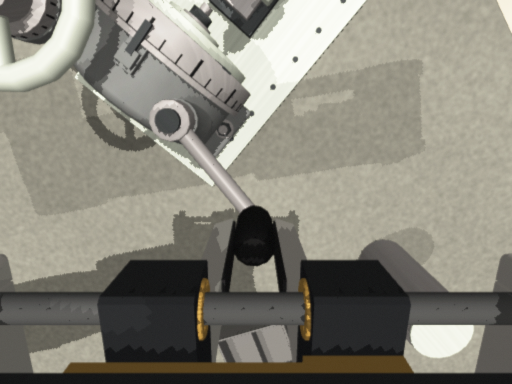

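```bash
python3 -m inch '[[[0,0,0],[0,0,0],0.6],[[0,0,0],[0,0,0],0.6],[[0,-15,0],[0,0,0],0.6],[[0,-55,0],[0,0,0],0.6],[[0,-95,0],[0,0,0],0.6]]' 25; python3 -c "
from h import *
print(rel([.5546,.048,.34]),xang())"
```

```text
time_s: 4.5
tcp_pos: [0.6104, -0.2, 0.3306]
eef_rot: [0.675, -0.222, 0.211, -0.671]
force: [0.9, -0.9, -0.0]
grip_width: 0.563
[-190.1   -8.7  168.8] -35.67806780011879
```

```bash
python3 -m inch '[[[-29,-8,26],[0,0,0],0.6],[[-59,-10,52],[0,0,0],0.6],[[-89,-10,79],[0,0,0],0.6],[[-119,-10,106],[0,0,0],0.6],[[-148,-10,132],[0,0,0],0.6]]' 25;python3 -m inch '[[[-22,0,19],[0,0,0],0.6],[[-42,0,37],[0,0,0],0.6],[[-42,0,37],[0,0,0],0.6]]' 25; python3 -c "
from h import *
from cell import *
print(rel([.5546,.048,.34]),xang())
st=bot.sense();s=snapshot('wrist');cv2.imwrite('pics/w5.png',s['frame'][:,:,::-1])
c=cam(s,st)
for p in ([.5546,.048,.282],[.5776,.0015,.224],[.5581,.0782,.217]): print(proj(c,p))
"
```

```text
time_s: 4.92
tcp_pos: [0.567, -0.0047, 0.3423]
eef_rot: [0.675, -0.221, 0.212, -0.671]
force: [0.4, 0.5, -0.3]
grip_width: 0.601
time_s: 5.17
tcp_pos: [0.5535, 0.0545, 0.3438]
eef_rot: [0.674, -0.219, 0.211, -0.673]
force: [0.1, -0.0, -0.1]
grip_width: 0.597
[ 4.7  3.8 -4.7] -35.38682378784498
[261.54251475 217.08644868]
[306.71822723 221.24315878]
[245.55281891 168.63306624]
```

View pics/w5.png

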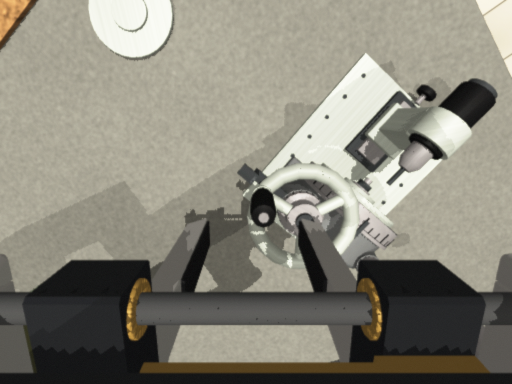

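```bash
python3 -m inch '[[[4.5,20,-4.5],[0,0,0],0.6],[[4.5,55,-4.5],[0,0,0],0.6],[[4.5,88,-4.5],[0,0,0],0.6],[[4.5,88,-4.5],[0,0,0],0.1],[[4.5,88,-4.5],[0,0,0],0.1]]' 12;python3 -m inch '[[[0,0,0],[0,0,0],0.1],[[0,0,0],[0,0,0],0.1],[[0,0,0],[0,0,0],0.1],[[0,0,0],[0,0,0],0.1],[[0,0,0],[0,0,0],0.1]]' 12; python3 -c "
from h import *
from cell import *
s=snapshot('wrist');cv2.imwrite('pics/w6.png',s['frame'][:,:,::-1])
arc([.5776,.0015],.05,115,-15,5)
"
```

```text
time_s: 5.63
tcp_pos: [0.5531, 0.0448, 0.254]
eef_rot: [0.675, -0.221, 0.211, -0.671]
force: [-0.1, 0.8, 0.7]
grip_width: 0.492
time_s: 6.05
tcp_pos: [0.5547, 0.0443, 0.2564]
eef_rot: [0.675, -0.219, 0.213, -0.671]
force: [0.8, -0.8, 3.8]
grip_width: 0.228
t 6.1 r,ang 0.0486 118.07 F [ 0.5 -1.4  4.8] z 0.2563
[ 7.8 -0.2 13.4]
[18.1 -0.3 21.5]
[30.1 -0.4 26.6]
[43.  -0.5 28.4]
[56.  -0.6 26.8]
```

View pics/w6.png

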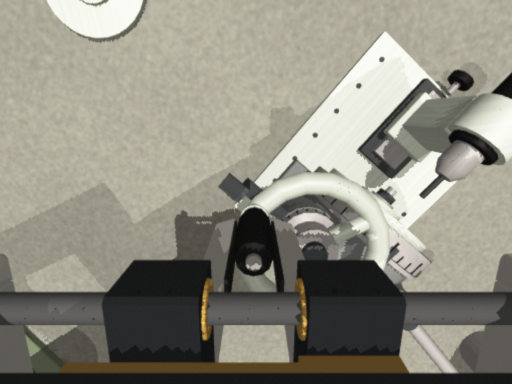

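```bash
python3 -c "
from h import *
arc([.5772,-.0010],.05,116.5,-12,5,.255)
"
```

```text
t 6.1 r,ang 0.0506 116.34 F [ 0.5 -1.4  4.8] z 0.2563
[6.3 1.2 8.3]
[13.8  1.1 15.5]
[22.7  1.  21.1]
[32.5  0.9 24.7]
[42.9  0.8 26.1]
```

```bash
python3 -m inch '[[[6,1,8],[0,0,0],0.1],[[14,1,15.5],[0,0,0],0.1],[[23,1,21],[0,0,0],0.1],[[32.5,1,24.5],[0,0,0],0.1],[[43,1,26],[0,0,0],0.1]]' 12; python3 -c "
from h import *
arc([.5772,-.0010],.05,56.5,-15,5,.255)
"
```

```text
time_s: 6.52
tcp_pos: [0.6037, 0.0391, 0.2562]
eef_rot: [0.677, -0.22, 0.212, -0.67]
force: [-8.9, -5.7, 9.2]
grip_width: 0.229
t 6.52 r,ang 0.0481 56.56 F [-8.9 -5.7  9.2] z 0.2562
[13.   1.1  0.7]
[25.2  1.1 -3.9]
[ 35.8   1.1 -11.4]
[ 44.2   1.2 -21.5]
[ 49.6   1.3 -33.4]
```

```bash
python3 -m inch '[[[13,0,0.5],[0,0,0],0.1],[[25,0,-4],[0,0,0],0.1],[[36,0,-11.5],[0,0,0],0.1],[[44,0,-21.5],[0,0,0],0.1],[[49.5,0,-33.5],[0,0,0],0.1]]' 12; python3 -c "
from h import *
from cell import *
s=snapshot('wrist');cv2.imwrite('pics/w7.png',s['frame'][:,:,::-1])
arc([.5772,-.0010],.05,-18.5,-15,5)
"
```

```text
time_s: 6.93
tcp_pos: [0.6227, -0.0153, 0.2563]
eef_rot: [0.676, -0.222, 0.209, -0.671]
force: [-6.3, 6.3, 3.8]
grip_width: 0.228
t 6.98 r,ang 0.0478 339.34 F [-5.3  1.7  3.4] z 0.2563
[  3.8   0.1 -10.5]
[  2.6   0.3 -23.5]
[ -2.    0.6 -35.7]
[ -9.5   0.8 -46.3]
[-19.6   1.1 -54.7]
```

View pics/w7.png

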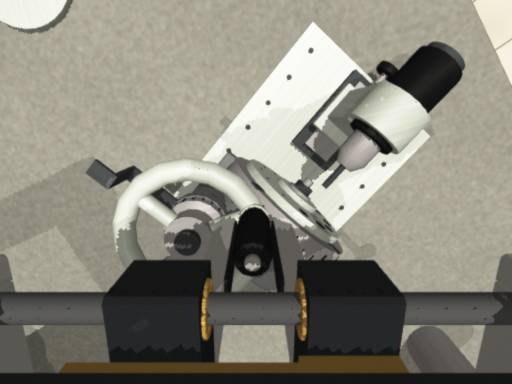

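```bash
python3 -m inch '[[[4,0,-10.5],[0,0,0],0.1],[[2.5,0,-23.5],[0,0,0],0.1],[[-2,0,-35.5],[0,0,0],0.1],[[-9.5,0,-46],[0,0,0],0.1],[[-19.5,0,-54.5],[0,0,0],0.1]]' 12; python3 -c "
from h import *
from cell import *
arc([.5772,-.0010],.05,-93.5,-15,5)
"
```

```text
time_s: 7.4
tcp_pos: [0.5747, -0.0517, 0.2565]
eef_rot: [0.677, -0.222, 0.211, -0.67]
force: [3.7, 0.4, -5.3]
grip_width: 0.229
t 7.4 r,ang 0.0508 267.17 F [ 3.7  0.4 -5.3] z 0.2565
[-12.8   0.2  -5.1]
[-25.6   0.4  -7.3]
[-38.6   0.6  -6.1]
[-50.9   0.6  -1.5]
[-61.5   0.7   6. ]
```

```bash
python3 -m inch '[[[-13,0,-5],[0,0,0],0.1],[[-25.5,0,-7.5],[0,0,0],0.1],[[-38.5,0,-6],[0,0,0],0.1],[[-51,0,-1.5],[0,0,0],0.1],[[-61.5,0,6],[0,0,0],0.1]]' 12; python3 -c "
from h import *
from cell import *
arc([.5772,-.0010],.05,-168.5,-15,5)
"
```

```text
time_s: 7.82
tcp_pos: [0.5258, -0.0129, 0.2565]
eef_rot: [0.679, -0.223, 0.21, -0.667]
force: [-2.0, -3.9, -0.9]
grip_width: 0.231
t 7.82 r,ang 0.0528 193.03 F [-2.  -3.9 -0.9] z 0.2565
[-7.5 -0.2 13. ]
[-12.9  -0.3  24.9]
[-15.1  -0.6  37.8]
[-13.9  -0.9  50.8]
[-9.4 -1.2 63. ]
```

```bash
python3 -m inch '[[[-7.5,0,13],[0,0,0],0.1],[[-12.5,-0.3,25],[0,0,0],0.1],[[-14.5,-0.6,37.5],[0,0,0],0.1],[[-13.5,-1,50.5],[0,0,0],0.1],[[-9.5,-1,62.5],[0,0,0],0.1]]' 12; python3 -c "
from h import *
from cell import *
s=snapshot('wrist');cv2.imwrite('pics/w8.png',s['frame'][:,:,::-1])
M=R.from_quat(bot.sense()['eef_rot']).as_matrix();print(M.round(3),xang())
arc([.576,-.0018],.05,-243.5,-15,5)
"
```

```text
time_s: 8.23
tcp_pos: [0.5529, 0.0437, 0.2564]
eef_rot: [0.679, -0.224, 0.209, -0.667]
force: [-1.9, -3.4, 1.4]
grip_width: 0.229
[[ 0.813 -0.022  0.582]
 [-0.583 -0.009  0.813]
 [-0.012 -1.    -0.02 ]] -35.646104330870905
t 8.28 r,ang 0.0508 113.94 F [0.2 0.5 0.1] z 0.2564
[ 7.2 -0.3  8.3]
[17.2 -0.6 16.6]
[29.1 -0.8 22. ]
[42.  -1.  24.2]
[55.  -1.1 23. ]
```

View pics/w8.png

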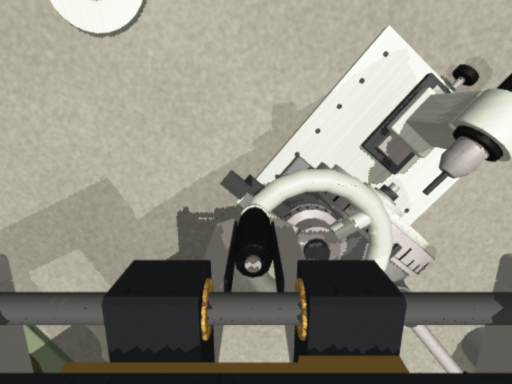

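```bash
python3 -m inch '[[[7,0,8.5],[0.01,0,-0.006],0.1],[[17,-0.5,16.5],[0.02,0,-0.013],0.1],[[29,-1,22],[0.02,0,-0.013],0.1],[[42,-1,24],[0.02,0,-0.013],0.1],[[55,-1,23],[0.02,0,-0.013],0.1]]' 12; python3 -c "
from h import *
arc([.576,-.0018],.05,41.5,-15,5)
"
```

```text
time_s: 8.7
tcp_pos: [0.613, 0.0308, 0.2563]
eef_rot: [0.674, -0.217, 0.215, -0.673]
force: [-9.4, -2.9, 6.9]
grip_width: 0.23
t 8.7 r,ang 0.0493 41.41 F [-9.4 -2.9  6.9] z 0.2563
[12.3 -0.  -3.9]
[ 23.   -0.  -11.4]
[ 31.3  -0.  -21.5]
[ 36.7   0.  -33.3]
[ 38.9   0.1 -46.2]
```

```bash
python3 -m inch '[[[12.5,0,-4],[0,0,0],0.1],[[23,0,-11.5],[0,0,0],0.1],[[31.5,0,-21.5],[0,0,0],0.1],[[36.5,0,-33.5],[0,0,0],0.1],[[39,0,-46],[0,0,0],0.1]]' 12; python3 -c "
from h import *
arc([.576,-.0018],.05,-33.5,-15,5)
"
```

```text
time_s: 9.12
tcp_pos: [0.6173, -0.0277, 0.2563]
eef_rot: [-0.672, 0.219, -0.214, 0.674]
force: [-5.6, 7.6, 4.5]
grip_width: 0.228
t 9.12 r,ang 0.0488 327.88 F [-5.6  7.6  4.5] z 0.2563
[  0.1  -0.  -14.1]
[ -4.5   0.  -26.4]
[-12.    0.1 -37. ]
[-22.1   0.1 -45.3]
[-34.    0.2 -50.7]
```

```bash
python3 -m inch '[[[0,0,-14],[0,0,0],0.1],[[-4.5,0,-26.5],[0,0,0],0.1],[[-12,0,-37],[0,0,0],0.1],[[-22,0,-45.5],[0,0,0],0.1],[[-34,0,-50.5],[0,0,0],0.1]]' 12; python3 -c "
from h import *
arc([.576,-.0018],.05,-108.5,-15,5)
"
```

```text
time_s: 9.53
tcp_pos: [0.5621, -0.05, 0.2564]
eef_rot: [-0.672, 0.217, -0.216, 0.675]
force: [3.3, -1.1, -1.0]
grip_width: 0.228
t 9.53 r,ang 0.0502 253.92000000000002 F [ 3.3 -1.1 -1. ] z 0.2564
[-14.9   0.   -2.7]
[-27.9   0.1  -1.5]
[-40.2   0.1   3. ]
[-50.8   0.2  10.6]
[-59.1   0.2  20.6]
```

```bash
python3 -m inch '[[[-15,0,-2.5],[0,0,0],0.1],[[-28,0,-1.5],[0,0,0],0.1],[[-40,0,3],[0,0,0],0.1],[[-51,0,10.5],[0,0,0],0.1],[[-59,0,20.5],[0,0,0],0.1]]' 12; python3 -c "
from h import *
arc([.576,-.0018],.05,-183.5,-15,5)
"
```

```text
time_s: 9.95
tcp_pos: [0.5246, -0.0004, 0.2564]
eef_rot: [-0.673, 0.218, -0.216, 0.673]
force: [-3.4, -3.7, 0.1]
grip_width: 0.226
t 9.95 r,ang 0.0515 178.44 F [-3.4 -3.7  0.1] z 0.2564
[-5.2  0.  14.1]
[-7.4  0.  26.9]
[-6.2  0.  39.9]
[-1.7 -0.  52.2]
[ 5.8 -0.  62.9]
```

```bash
python3 -m inch '[[[-5,0,14],[0,0,0],0.1],[[-7.5,0,27],[0,0,0],0.1],[[-6,0,40],[0,0,0],0.1],[[-1.5,0,52],[0,0,0],0.1],[[6,0,63],[0,0,0],0.1]]' 12; python3 -c "
from h import *
from cell import *
s=snapshot('wrist');cv2.imwrite('pics/w9.png',s['frame'][:,:,::-1])
s=snapshot('top');cv2.imwrite('pics/t9.png',cv2.resize(s['frame'][100:250,200:340,::-1],None,fx=4,fy=4))
s=snapshot('scene');cv2.imwrite('pics/s9.png',cv2.resize(s['frame'][135:275,195:335,::-1],None,fx=4,fy=4))
arc([.576,-.0018],.05,101.5,-15,5)
"
```

```text
time_s: 10.37
tcp_pos: [0.5659, 0.0479, 0.2563]
eef_rot: [-0.673, 0.219, -0.215, 0.673]
force: [-3.5, -3.2, 1.5]
grip_width: 0.232
t 10.52 r,ang 0.0505 99.16 F [ 1.8  1.9 -0.2] z 0.2564
[ 9.  -0.   6.5]
[20.8 -0.  12. ]
[33.7 -0.  14.2]
[46.7 -0.1 13. ]
[58.9 -0.1  8.5]
```

View pics/w9.png

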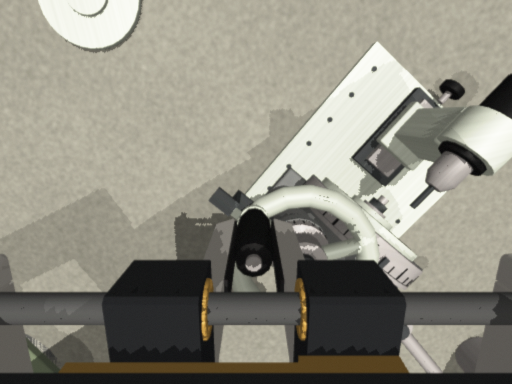

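View pics/s9.png

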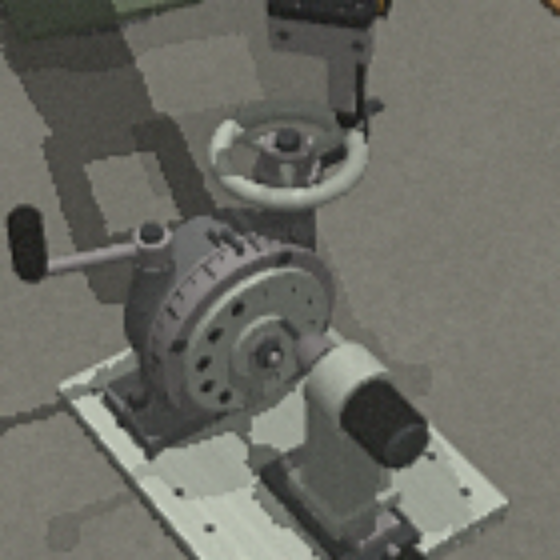

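```bash
python3 -m inch '[[[9,0,6.5],[0,0,0],0.1],[[21,0,12],[0,0,0],0.1],[[33.5,0,14],[0,0,0],0.1],[[46.5,0,13],[0,0,0],0.1],[[59,0,8.5],[0,0,0],0.1]]' 12; python3 -c "
from h import *
arc([.576,-.0018],.05,26.5,-15,5)
"
```

```text
time_s: 10.93
tcp_pos: [0.6197, 0.0202, 0.2563]
eef_rot: [-0.672, 0.219, -0.215, 0.674]
force: [-7.9, -0.4, 5.8]
grip_width: 0.226
t 10.93 r,ang 0.049 26.71 F [-7.9 -0.4  5.8] z 0.2563
[11.3 -0.1 -6.7]
[ 19.6  -0.1 -16.7]
[ 25.1  -0.2 -28.6]
[ 27.3  -0.2 -41.5]
[ 26.1  -0.2 -54.5]
```

```bash
python3 -m inch '[[[11.5,0,-6.5],[0,0,0],0.1],[[19.5,0,-16.5],[0,0,0],0.1],[[25,0,-28.5],[0,0,0],0.1],[[27,0,-41.5],[0,0,0],0.1],[[26,0,-54.5],[0,0,0],0.1]]' 12; python3 -c "
from h import *
arc([.576,-.0018],.05,-48.5,-15,5)
"
```

```text
time_s: 11.35
tcp_pos: [0.6089, -0.0382, 0.2563]
eef_rot: [-0.67, 0.219, -0.215, 0.676]
force: [-2.0, 7.8, 3.2]
grip_width: 0.229
t 11.35 r,ang 0.049 312.11 F [-2.   7.8  3.2] z 0.2563
[ -3.7  -0.  -13. ]
[-11.2  -0.  -23.6]
[-21.3  -0.  -32. ]
[-33.1   0.1 -37.4]
[-46.    0.2 -39.6]
```

```bash
python3 -m inch '[[[-3.5,0,-13],[0,0,0],0.1],[[-11,0,-23.5],[0,0,0],0.1],[[-21.5,0,-32],[0,0,0],0.1],[[-33,0,-37.5],[0,0,0],0.1],[[-46,0,-39.5],[0,0,0],0.1]]' 12; python3 -c "
from h import *
arc([.576,-.0018],.05,-123.5,-15,5)
"
```

```text
time_s: 11.77
tcp_pos: [0.5495, -0.045, 0.2564]
eef_rot: [-0.67, 0.218, -0.217, 0.676]
force: [4.2, -0.4, -2.9]
grip_width: 0.229
t 11.77 r,ang 0.0507 238.45 F [ 4.2 -0.4 -2.9] z 0.2564
[-14.7   0.1   1.7]
[-27.    0.2   6.2]
[-37.7   0.3  13.8]
[-46.    0.4  23.8]
[-51.5   0.5  35.6]
```

```bash
python3 -m inch '[[[-14.5,0,1.5],[0,0,0],0.1],[[-27,0,6],[0,0,0],0.1],[[-37.5,0,14],[0,0,0],0.1],[[-46,0,24],[0,0,0],0.1],[[-51.5,0,35.5],[0,0,0],0.1]]' 12; python3 -c "
from h import *
arc([.576,-.0018],.05,-198.5,-8,5)
"
```

```text
time_s: 12.18
tcp_pos: [0.5268, 0.0139, 0.2564]
eef_rot: [-0.671, 0.219, -0.216, 0.675]
force: [-1.0, -3.4, -2.3]
grip_width: 0.231
t 12.18 r,ang 0.0516 162.34 F [-1.  -3.4 -2.3] z 0.2564
[-0.3  0.   8. ]
[-1.   0.1 14.9]
[-0.6  0.1 21.9]
[ 0.6  0.1 28.8]
[ 2.9  0.1 35.4]
```

```bash
python3 -m inch '[[[-0.5,0,8],[0,0,0],0.1],[[-1,0,15],[0,0,0],0.1],[[-0.5,0,22],[0,0,0],0.1],[[0.5,0,29],[0,0,0],0.1],[[0.5,0,29],[0,0,0],0.1]]' 12; python3 -m inch '[[[0,0,0],[0,0,0],0.5],[[0,0,0],[0,0,0],0.5],[[0,0,0],[0,0,0],0.5],[[0,-20,0],[0,0,0],0.5],[[0,-58,0],[0,0,0],0.5]]'; python3 -m inch '[[[-10,-35,10],[0,0,0],0.5],[[-10,-45,40],[0,0,0],0.5],[[-10,-45,70],[0,0,0],0.5],[[-10,-45,70],[0,0,0],0.5]]'; python3 -c "
from h import *
from cell import *
arc([.576,-.0018],.05,-230,-8,1)
st=bot.sense();s=snapshot('wrist');cv2.imwrite('pics/w10.png',s['frame'][:,:,::-1])
c=cam(s,st)
for p in ([.5776,.0015,.224],[.5581,.0782,.217]): print(proj(c,p))
s=snapshot('top');cv2.imwrite('pics/t10.png',cv2.resize(s['frame'][100:250,200:340,::-1],None,fx=4,fy=4))
"
```

```text
time_s: 12.6
tcp_pos: [0.5453, 0.039, 0.2564]
eef_rot: [-0.67, 0.219, -0.216, 0.676]
force: [-0.8, 3.7, -0.4]
grip_width: 0.226
time_s: 13.02
tcp_pos: [0.5425, 0.0382, 0.3095]
eef_rot: [-0.67, 0.223, -0.212, 0.675]
force: [0.5, 0.5, -0.6]
grip_width: 0.495
time_s: 13.35
tcp_pos: [0.5787, 0.1031, 0.3562]
eef_rot: [-0.67, 0.22, -0.213, 0.677]
force: [-1.5, -0.4, -0.1]
grip_width: 0.505
t 13.35 r,ang 0.105 88.53 F [-1.5 -0.4 -0.1] z 0.3562
[ 12.8  -0.6 -67.8]
[310.68789866 266.5263501 ]
[254.15113143 218.98175909]
```

View pics/w10.png

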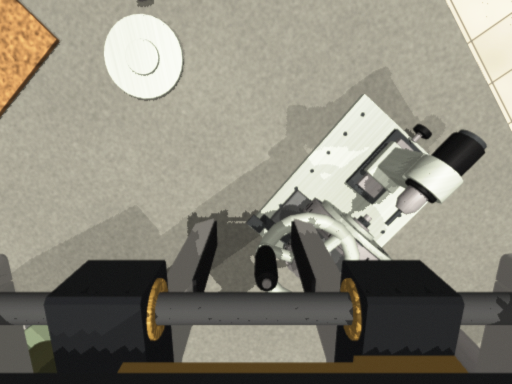

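View pics/t10.png

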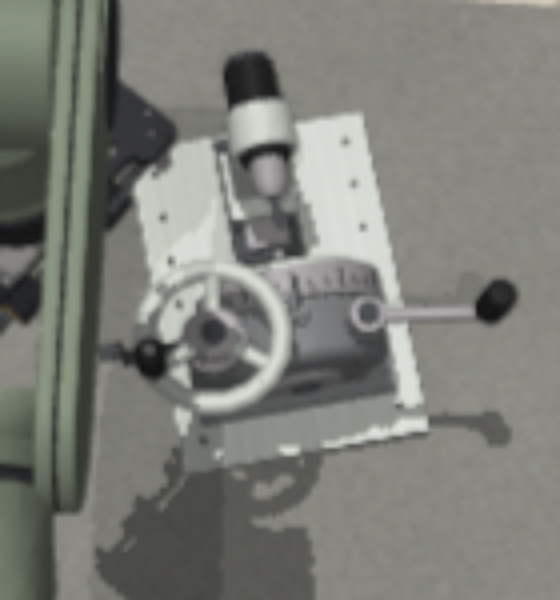

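```bash
python3 -m inch '[[[5,0,-38],[0,0,0],0.5],[[12,0,-76],[0,0,0],0.5],[[18,0,-114],[0,0,0],0.5],[[20,0,-140],[0,0,0],0.5],[[20,0,-140],[0,0,0],0.5]]'; python3 -m inch '[[[0,0,0],[0,0,0],0.5]]'; python3 -c "
from h import *
from cell import *
import pickle
st=bot.sense();s=snapshot('wrist');cv2.imwrite('pics/w11.png',s['frame'][:,:,::-1])
pickle.dump((st,s),open('w11.pkl','wb'))
c=cam(s,st)
for p in ([.5776,.0015,.224],[.5581,.0782,.217]): print(proj(c,p))
s=snapshot('top');cv2.imwrite('pics/t11.png',cv2.resize(s['frame'][100:250,200:340,::-1],None,fx=4,fy=4))
cv2.imwrite('pics/w11z.png',cv2.resize(cv2.imread('pics/w11.png')[40:220,180:380],None,fx=4,fy=4,interpolation=cv2.INTER_CUBIC)[:600])
"
```

```text
time_s: 13.87
tcp_pos: [0.5079, -0.0293, 0.3537]
eef_rot: [-0.671, 0.225, -0.214, 0.673]
force: [-0.3, -0.7, 0.2]
grip_width: 0.5
time_s: 13.95
tcp_pos: [0.5071, -0.0307, 0.3536]
eef_rot: [-0.67, 0.226, -0.215, 0.673]
force: [-0.4, -0.7, -0.4]
grip_width: 0.503
[296.97922382 120.56120405]
[231.46765569  64.39406427]
```

View pics/w11.png

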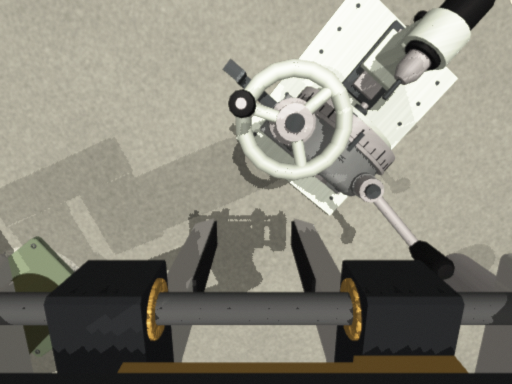

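View pics/w11z.png

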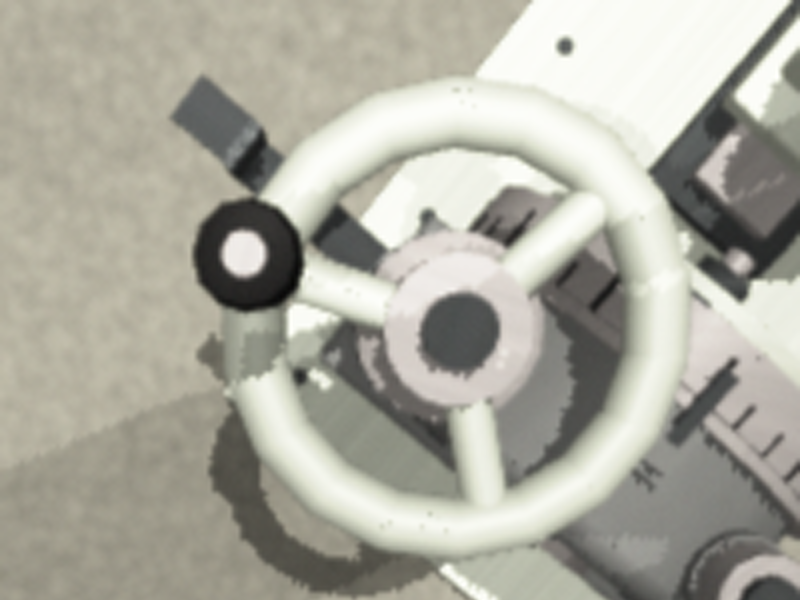

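```bash
python3 - <<'E'
from h import *
import pickle
st,s=pickle.load(open('w11.pkl','rb'));c=cam(s,st)
np.set_printoptions(precision=4,suppress=True)
q=lambda x,y,z:plane(c,(x/4+180-.375,y/4+40-.375),z)
rim=np.array([q(x,y,.209)[:2] for x,y in((688,300),(470,77),(445,556),(240,415),(275,185),(600,495),(633,165),(340,110),(325,515))])
A=np.c_[2*rim,np.ones(len(rim))];sol=np.linalg.lstsq(A,(rim**2).sum(1),rcond=None)[0];ctr=sol[:2];r=np.sqrt(sol[2]+ctr@ctr)
print("rim",ctr,r,np.hypot(*(rim-ctr).T))
hub=q(460,332,.224);pi=q(247,148,.219);po=q(187,96,.219);h=q(247,254,.282)
print(hub,pi,po,h)
an=lambda v:np.degrees(np.arctan2(v[1],v[0]))
for C in (ctr,hub[:2],[.5776,.0015]):
    print([ (an(p[:2]-C).round(2),np.hypot(*(p[:2]-C)).round(4)) for p in (pi,po,h)])
print("strip dir",an((po-pi)[:2]))
E
```

```text
rim [0.5753 0.0015] 0.056842318035589 [0.0572 0.0574 0.0574 0.0573 0.0554 0.0565 0.056  0.0578 0.0564]
[0.5748 0.0012 0.224 ] [0.559  0.0641 0.219 ] [0.5547 0.0812 0.219 ] [0.5464 0.0415 0.282 ]
[(np.float64(104.62), np.float64(0.0646)), (np.float64(104.53), np.float64(0.0823)), (np.float64(125.95), np.float64(0.0494))]
[(np.float64(104.06), np.float64(0.0648)), (np.float64(104.09), np.float64(0.0824)), (np.float64(125.22), np.float64(0.0492))]
[(np.float64(106.53), np.float64(0.0653)), (np.float64(106.04), np.float64(0.0829)), (np.float64(128.01), np.float64(0.0507))]
strip dir 104.20630328109704
```

```bash
python3 -c "
from h import *
print(rel([.5464,.041,.345]),rel([.5464,.041,.256]),xang())"
```

```text
[-10.4   8.6  80.1] [-9.  97.6 80.3] -36.26215478715959
```

```bash
python3 -m inch '[[[-5,4,38],[0,0,0],0.5],[[-10,8,77],[0,0,0],0.5],[[-10,20,80],[0,0,0],0.5],[[-9.5,58,80],[0,0,0],0.5],[[-9,97,80],[0,0,0],0.5]]' 12; python3 -c "
from h import *
print(rel([.5464,.041,.256]),xang())"
```

```text
time_s: 14.47
tcp_pos: [0.5483, 0.0424, 0.2573]
eef_rot: [-0.671, 0.222, -0.215, 0.674]
force: [0.8, 0.8, -0.1]
grip_width: 0.499
[-0.7  1.3 -2.3] -36.05232040697039
```

```bash
python3 -m inch '[[[-0.5,1,-2],[0,0,0],0.1],[[-0.5,1,-2],[0,0,0],0.1],[[-0.5,1,-2],[0,0,0],0.1],[[-0.5,1,-2],[0,0,0],0.1],[[-0.5,1,-2],[0,0,0],0.1]]' 12;  python3 -m inch '[[[0,0,0],[0,0,0],0.1],[[0,0,0],[0,0,0],0.1]]' 12; python3 -c "
from h import *
arc([.575,.0013],.05,125.3,-5.2,4)"
```

```text
time_s: 14.88
tcp_pos: [0.5475, 0.0419, 0.2595]
eef_rot: [-0.67, 0.221, -0.216, 0.675]
force: [-3.5, 3.2, 2.8]
grip_width: 0.223
time_s: 15.05
tcp_pos: [0.5474, 0.0419, 0.2596]
eef_rot: [-0.67, 0.221, -0.216, 0.675]
force: [-0.7, 1.8, -4.9]
grip_width: 0.23
t 15.05 r,ang 0.0491 124.19 F [-0.7  1.8 -4.9] z 0.2596
[0.5 0.  3.6]
[2.5 0.  7.7]
[ 4.9  0.  11.5]
[ 7.6 -0.  15.2]
```

```bash
python3 -m inch '[[[0.5,0,3.5],[0,0,0],0.1],[[2.5,0,7.5],[0,0,0],0.1],[[5,0,11.5],[0,0,0],0.1],[[6.5,0,13.5],[0,0,0],0.1],[[6.5,0,13.5],[0,0,0],0.1]]' 15; python3 -m inch '[[[0,0,0],[0,0,0],0.5],[[0,0,0],[0,0,0],0.5],[[0,0,0],[0,0,0],0.5],[[0,-20,0],[0,0,0],0.5],[[0,-58,0],[0,0,0],0.5]]'; python3 -m inch '[[[10,-35,-25],[0,0,0],0.5],[[10,-40,-60],[0,0,0],0.5],[[10,-40,-95],[0,0,0],0.5],[[10,-40,-95],[0,0,0],0.5],[[10,-40,-95],[0,0,0],0.5]]'; cat > look.py <<'E'
from h import *
from cell import *
import pickle,sys
n=sys.argv[1]
st=bot.sense();s=snapshot('wrist');f=s['frame'][:,:,::-1]
pickle.dump((st,s),open(n+'.pkl','wb'))
c=cam(s,st);u=proj(c,[.575,.0013,.24]);x0,y0=int(u[0])-100,max(0,int(u[1])-75)
print(x0,y0);cv2.imwrite('pics/'+n+'.png',f);cv2.imwrite('pics/'+n+'z.png',cv2.resize(f[y0:y0+150,x0:x0+200],None,fx=4,fy=4,interpolation=cv2.INTER_CUBIC))
E
python3 look.py w12
```

```text
time_s: 15.47
tcp_pos: [0.5615, 0.049, 0.2596]
eef_rot: [-0.67, 0.221, -0.216, 0.675]
force: [-1.7, -0.6, -3.8]
grip_width: 0.23
time_s: 15.88
tcp_pos: [0.5592, 0.0488, 0.3136]
eef_rot: [-0.671, 0.224, -0.213, 0.674]
force: [-0.1, 0.8, 0.6]
grip_width: 0.497
time_s: 16.3
tcp_pos: [0.512, -0.0353, 0.3549]
eef_rot: [-0.67, 0.224, -0.215, 0.674]
force: [0.4, 0.7, -0.2]
grip_width: 0.5
189 47
```

View pics/w12z.png

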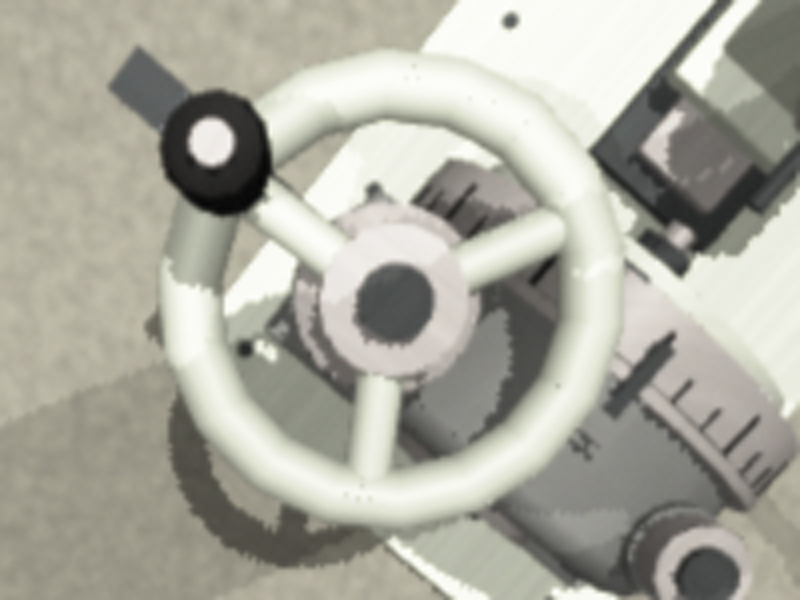

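```bash
python3 - <<'E'
from h import *
import pickle
np.set_printoptions(precision=4,suppress=True)
an=lambda v:np.degrees(np.arctan2(v[1],v[0]))
for n,o,hb,hd,po in (("w11",(180,40),(460,332),(243,253),(187,96)),("w12",(189,47),(396,303),(211,141),(126,67))):
    st,s=pickle.load(open(n+'.pkl','rb'));c=cam(s,st)
    q=lambda p,z:plane(c,(p[0]/4+o[0]-.375,p[1]/4+o[1]-.375),z)
    H=q(hb,.224);h=q(hd,.283);p=q(po,.219)
    print(H,h,p,an((h-H)[:2]),np.hypot(*(h-H)[:2]),an((p-H)[:2]),np.hypot(*(p-H)[:2]))
E
```

```text
[0.5748 0.0012 0.224 ] [0.5459 0.042  0.283 ] [0.5547 0.0812 0.219 ] 125.31497279288737 0.04994081860110207 104.08862213690635 0.08238229489301371
[0.5749 0.001  0.224 ] [0.5602 0.0491 0.283 ] [0.5552 0.0808 0.219 ] 107.02146616909518 0.05027433294537329 103.88229775502337 0.08216474106243431
```

```bash
python3 -c "
from h import *
print(rel([.5615,.049,.345]),rel([.5615,.049,.258]),xang())"
```

```text
[-9.3  9.7 96.4] [-8.  96.7 96.2] -36.10165223478888
```

```bash
python3 -m inch '[[[-4,5,38],[0,0,0],0.5],[[-9,9,77],[0,0,0],0.5],[[-9,12,96],[0,0,0],0.5],[[-8.5,50,96],[0,0,0],0.5],[[-8,90,96],[0,0,0],0.5]]' 12; python3 -c "
from h import *
print(rel([.5615,.049,.258]),xang())"
```

```text
time_s: 16.77
tcp_pos: [0.5648, 0.0515, 0.2666]
eef_rot: [-0.67, 0.22, -0.216, 0.676]
force: [0.9, -0.1, -0.6]
grip_width: 0.504
[-1.1  8.5 -4. ] -35.85713897953487
```

```bash
python3 -m inch '[[[-1,8,-4],[0,0,0],0.4],[[-1,8,-4],[0,0,0],0.1],[[-1,8,-4],[0,0,0],0.1],[[-1,8,-4],[0,0,0],0.1],[[-1,8,-4],[0,0,0],0.1]]' 15;  python3 -m inch '[[[0,0,0],[0,0,0],0.1],[[0,0,0],[0,0,0],0.1]]' 15; python3 -c "
from h import *
print(rel([.5640,.0497,.2595]),xang())"
```

```text
time_s: 17.18
tcp_pos: [0.5627, 0.0496, 0.2614]
eef_rot: [-0.669, 0.219, -0.217, 0.677]
force: [-1.3, 1.7, 1.8]
grip_width: 0.224
time_s: 17.35
tcp_pos: [0.5627, 0.0496, 0.2615]
eef_rot: [-0.669, 0.219, -0.217, 0.677]
force: [-0.3, 1.4, -4.6]
grip_width: 0.228
[1.  2.  0.8] -35.86176686652405
```

```bash
python3 -m inch '[[[0.5,0,1],[0,0,0],0.1],[[1,0,1.8],[0,0,0],0.1],[[1,0,1.8],[0,0,0],0.1],[[1,0,1.8],[0,0,0],0.1]]' 15; python3 -m inch '[[[0,0,0],[0,0,0],0.5],[[0,0,0],[0,0,0],0.5],[[0,0,0],[0,0,0],0.5],[[0,-20,0],[0,0,0],0.5],[[0,-58,0],[0,0,0],0.5]]'; python3 -m inch '[[[10,-35,-25],[0,0,0],0.5],[[10,-40,-60],[0,0,0],0.5],[[10,-40,-95],[0,0,0],0.5],[[10,-40,-95],[0,0,0],0.5],[[10,-40,-95],[0,0,0],0.5]]'; python3 look.py w13
```

```text
time_s: 17.68
tcp_pos: [0.5643, 0.0501, 0.2615]
eef_rot: [-0.669, 0.219, -0.217, 0.677]
force: [-2.7, -0.7, -3.9]
grip_width: 0.23
time_s: 18.1
tcp_pos: [0.562, 0.0496, 0.3154]
eef_rot: [-0.67, 0.222, -0.214, 0.676]
force: [-0.7, -0.0, -0.2]
grip_width: 0.495
time_s: 18.52
tcp_pos: [0.515, -0.0349, 0.3563]
eef_rot: [-0.669, 0.222, -0.216, 0.676]
force: [0.3, 0.4, -0.4]
grip_width: 0.498
186 50
```

View pics/w13z.png

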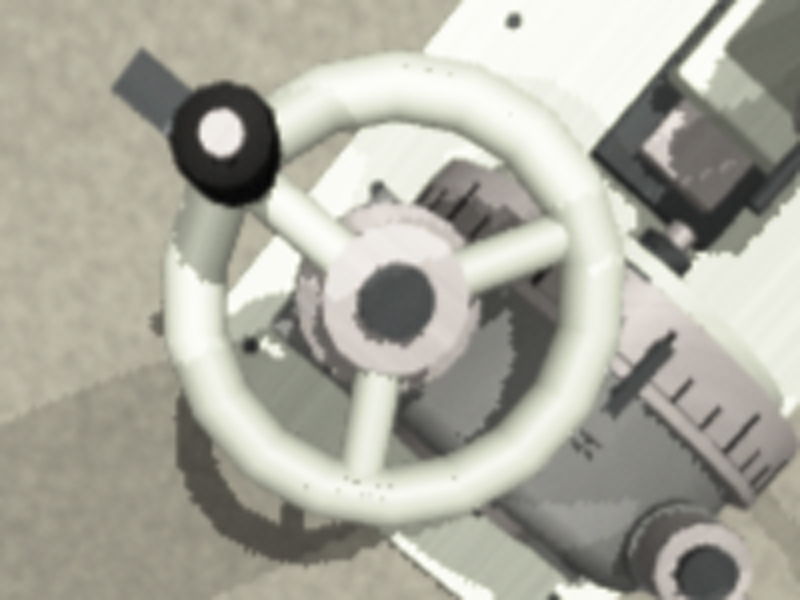

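```bash
cat > ang.py <<'E'
from h import *
import pickle,sys
an=lambda v:np.degrees(np.arctan2(v[1],v[0]))
n=sys.argv[1]
st,s=pickle.load(open(n+'.pkl','rb'));c=cam(s,st);f=s['frame'].astype(int)
C0=np.array([.575,.0013])
def blob(world,rad,fn):
    u=proj(c,world);Y,X=np.mgrid[:384,:512];m=(np.hypot(X-u[0],Y-u[1])<rad)&fn(f);k,L,S,ce=cv2.connectedComponentsWithStats(m.astype(np.uint8))
    i=1+np.argmin(np.hypot(*(ce[1:]-u).T)-.1*S[1:,4]); return ce[i],S[i,4],u
dark=lambda f:f.max(2)<95
hb,a,u=blob([.575,.0013,.226],11,dark);print("hub",hb,a,u);H=plane(c,hb,.226)[:2]
tg=float(sys.argv[2]);hw=[.575+.05*np.cos(np.radians(tg)),.0013+.05*np.sin(np.radians(tg)),.283]
hd,a,u=blob(hw,9,lambda f:f.min(2)>150);print("dot",hd,a,u);h=plane(c,hd,.283)[:2]
print("handle",an(h-H),np.hypot(*(h-H)),an(h-C0))
E
python3 ang.py w11 125.3;python3 ang.py w12 107;python3 ang.py w13 104.5
python3 - <<'E'
from h import *
import pickle
an=lambda v:np.degrees(np.arctan2(v[1],v[0]))
st,s=pickle.load(open('w13.pkl','rb'));c=cam(s,st)
q=lambda p,z:plane(c,(p[0]/4+186-.375,p[1]/4+50-.375),z)[:2]
for C in (np.array([.575,.0013]),q((397,302),.226)): print(an(q((127,68),.219)-C))
E
```

```text
hub [294.47744361 122.61278195] 266 [295.05742603 122.47843086]
dot [240.5        102.89583333] 96 [240.52359754 102.57220375]
handle 125.22983976511298 0.049476645775627645 125.55699823607902
hub [287.59349593 122.74796748] 246 [287.72459582 122.13448483]
dot [241.33663366  82.        ] 101 [241.54625243  81.71151412]
handle 106.70303607778527 0.05025607856610505 107.28931752624102
hub [284.668 125.676] 250 [284.98687484 125.06013247]
dot [240.88118812  82.62376238] 101 [240.67318464  82.92213033]
handle 103.49334716766418 0.05015956127000603 104.20269151809575
104.20103675753562
104.12268435448964
```

```bash
python3 -c "
from h import *
print(rel([.6105,-.2009,.335]),rel([.6105,-.2009,.236]),xang())"
```

```text
[175.4  18.1 -79.3] [176.6 117.1 -79.9] -35.95453934532627
```

```bash
python3 -m inch '[[[37,3,-17],[0,0,0],0.6],[[74,6,-33],[0,0,0],0.6],[[111,10,-50],[0,0,0],0.6],[[148,14,-67],[0,0,0],0.6],[[175,18,-79],[0,0,0],0.6]]' 15; python3 -m inch '[[[0,0,0],[0,0,0],0.6]]'; python3 -c "
from h import *
from cell import *
print(rel([.6105,-.2009,.236]))
st=bot.sense();s=snapshot('wrist');cv2.imwrite('pics/w14.png',s['frame'][:,:,::-1])
s=snapshot('top');cv2.imwrite('pics/t14.png',cv2.resize(s['frame'][100:250,200:340,::-1],None,fx=4,fy=4,interpolation=cv2.INTER_CUBIC))
s=snapshot('scene');cv2.imwrite('pics/s14.png',cv2.resize(s['frame'][135:275,195:335,::-1],None,fx=4,fy=4,interpolation=cv2.INTER_CUBIC))
"
```

```text
time_s: 18.98
tcp_pos: [0.6124, -0.2021, 0.3339]
eef_rot: [-0.669, 0.221, -0.215, 0.676]
force: [0.0, 0.7, 0.4]
grip_width: 0.601
time_s: 19.07
tcp_pos: [0.6144, -0.2057, 0.3305]
eef_rot: [-0.669, 0.223, -0.215, 0.675]
force: [-0.3, 0.5, -0.0]
grip_width: 0.599
[-4.7 94.6  1.2]
```

View pics/w14.png

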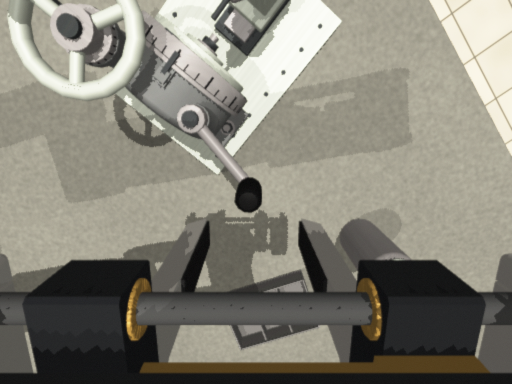

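View pics/t14.png

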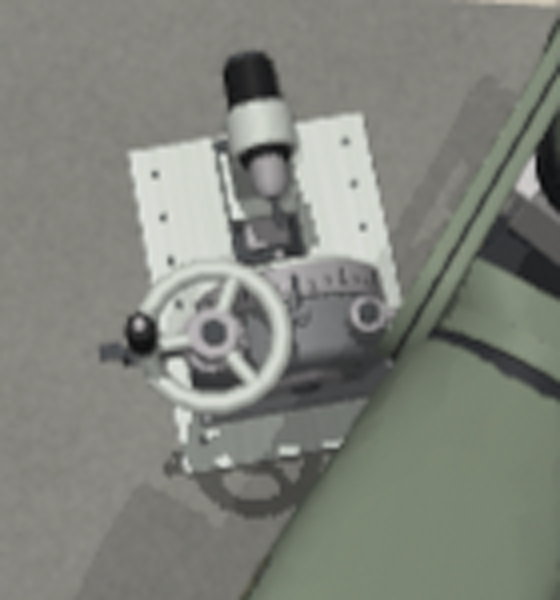

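View pics/s14.png

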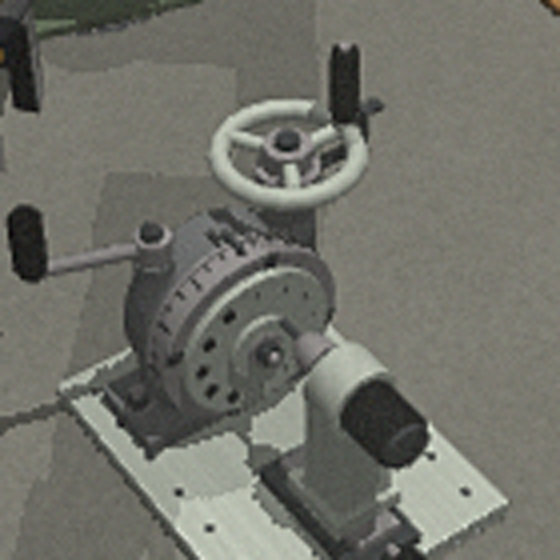

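```bash
python3 - <<'E'
from h import *
from cell import snapshot
s=snapshot("top");T=cam(s);f=s['frame'].astype(int)
z=lambda u:((u-[200,100])*4+1.5).round(1)
C=np.array([.575,.0013])
print("hub",z(proj(T,[*C,.226])))
for a in (100,102,104,106,108):
    d=np.array([np.cos(np.radians(a)),np.sin(np.radians(a))]);print(a,z(proj(T,[*(C+.05*d),.282])),z(proj(T,[*(C+.05*d),.225])))
d=np.array([np.cos(np.radians(104.2)),np.sin(np.radians(104.2))]);print("ptr",z(proj(T,[*(C+.083*d),.219])),z(proj(T,[*(C+.066*d),.219])))
cv2.imwrite("pics/t15.png",cv2.resize(s['frame'][165:205,215:275,::-1],None,fx=12,fy=12,interpolation=cv2.INTER_CUBIC))
E
```

```text
hub [213.9 333.9]
100 [139.6 322.7] [143.9 341.3]
102 [139.9 325.2] [144.2 343.7]
104 [140.3 327.7] [144.6 346.1]
106 [140.7 330.2] [145.  348.4]
108 [141.3 332.7] [145.5 350.8]
ptr [ 99.4 356.1] [122.9 352. ]
```

View pics/t15.png

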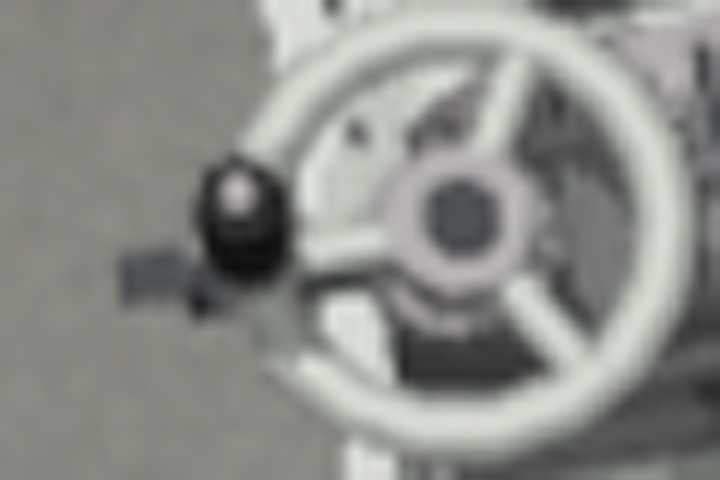

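```bash
python3 -c "
from h import *
print(rel([.519,-.010,.35]),rel([.519,-.01,.315]))"
```

```text
[-187.7  -13.2   99.6] [-187.2   21.8   99.3]
```

```bash
python3 -m inch '[[[-36,-13,19],[0,0,0],0.3],[[-72,-13,38],[0,0,0],0.3],[[-108,-13,57],[0,0,0],0.3],[[-144,-13,76],[0,0,0],0.3],[[-178,-13,94],[0,0,0],0.3]]'; python3 -m inch '[[[0,20,5],[0,0,0],0.3],[[-4,36,5],[0,0,0],0.3],[[-4,36,5],[0,0,0],0.3],[[-4,36,5],[0,0,0],0.3]]'; python3 look.py w16; python3 ang.py w16 103.8
```

```text
time_s: 19.68
tcp_pos: [0.5218, -0.0167, 0.3509]
eef_rot: [-0.669, 0.22, -0.214, 0.677]
force: [0.7, 0.1, 0.6]
grip_width: 0.307
time_s: 20.02
tcp_pos: [0.5203, -0.0082, 0.3152]
eef_rot: [-0.669, 0.219, -0.213, 0.677]
force: [0.9, 0.4, 0.5]
grip_width: 0.299
205 84
hub [302.07848837 156.95930233] 344 [302.72829399 157.29619349]
dot [256.95454545 117.33333333] 132 [257.42945299 116.79602943]
handle 104.14051979747121 0.04941177783318048 104.30468814692016
```

View pics/w16z.png

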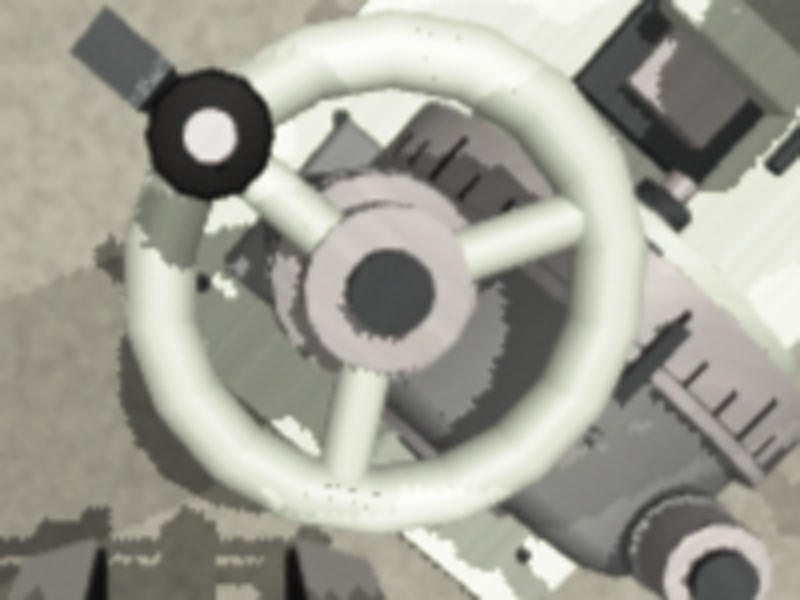

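```bash
python3 -c "
from h import *
print(rel([.6105,-.2009,.335]))"
```

```text
[ 184.1  -21.7 -103.8]
```

```bash
python3 -m inch '[[[0,-30,-10],[0,0,0],0.6],[[34,-30,-28],[0,0,0],0.6],[[70,-30,-48],[0,0,0],0.6],[[106,-26,-67],[0,0,0],0.6],[[142,-22,-83],[0,0,0],0.6]]'; python3 -m inch '[[[30,0,-15],[0,0,0],0.6],[[30,0,-15],[0,0,0],0.6]]'; python3 -c "
from h import *
print(rel([.6105,-.2009,.236]))"
```

```text
time_s: 20.48
tcp_pos: [0.5898, -0.1621, 0.3386]
eef_rot: [-0.669, 0.217, -0.216, 0.677]
force: [0.4, -0.4, 0.8]
grip_width: 0.59
time_s: 20.65
tcp_pos: [0.6073, -0.1987, 0.3377]
eef_rot: [-0.669, 0.219, -0.219, 0.675]
force: [-0.6, 1.4, -0.8]
grip_width: 0.598
[  4.2 101.7  -0.7]
```

```bash
python3 -m inch '[[[4,35,-0.5],[0,0,0],0.6],[[4,70,-0.5],[0,0,0],0.6],[[4,101,-0.5],[0,0,0],0.6],[[4,101,-0.5],[0,0,0],0.1],[[4,101,-0.5],[0,0,0],0.1]]' 25; python3 -m inch '[[[0,0,0],[0,0,0],0.1],[[0,0,0],[0,0,0],0.1],[[0,0,0],[0,0,0],0.1],[[0,0,0],[0,0,0],0.1],[[0,0,0],[0,0,0],0.1]]' 25; python3 -c "
from h import *
from cell import *
s=snapshot('wrist');cv2.imwrite('pics/w17.png',s['frame'][:,:,::-1])
arc([.6056,-.1108],.0895,273.5,-8,5)"
```

```text
time_s: 21.07
tcp_pos: [0.6097, -0.2003, 0.2358]
eef_rot: [-0.669, 0.22, -0.218, 0.676]
force: [0.6, 0.1, 1.0]
grip_width: 0.493
time_s: 21.48
tcp_pos: [0.6108, -0.2005, 0.239]
eef_rot: [-0.669, 0.218, -0.219, 0.676]
force: [-1.4, 1.4, 6.3]
grip_width: 0.253
t 21.53 r,ang 0.0898 273.32 F [-0.7  0.6  6.1] z 0.239
[-10.2  -0.   -6.8]
[-21.2  -0.1 -12.6]
[-33.   -0.1 -16.8]
[-45.2  -0.1 -19.3]
[-57.7  -0.1 -20. ]
```

View pics/w17.png

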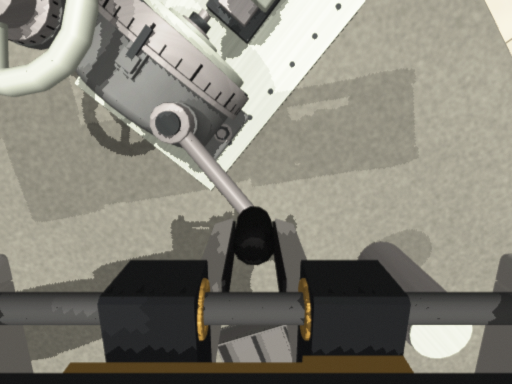

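```bash
python3 -m inch '[[[-10,1,-7],[0,0,0],0.1],[[-21,2,-12.5],[0,0,0],0.1],[[-33,2,-17],[0,0,0],0.1],[[-45,2,-19],[0,0,0],0.1],[[-57.5,2,-20],[0,0,0],0.1]]' 25;  python3 -c "
from h import *
arc([.6056,-.1108],.089,233.5,-6,5)"
```

```text
time_s: 21.95
tcp_pos: [0.5532, -0.1923, 0.2391]
eef_rot: [0.675, -0.216, 0.224, -0.669]
force: [-2.1, -22.2, -1.2]
grip_width: 0.246
t 21.95 r,ang 0.0969 237.26999999999998 F [ -2.1 -22.2  -1.2] z 0.2391
[-15.6  -0.3   8.2]
[-24.8  -0.4   9.7]
[-33.8  -0.5  12.2]
[-42.5  -0.7  15.5]
[-50.8  -0.8  19.8]
```

```bash
python3 -c "
from h import *
from cell import *
st=bot.sense();print(st['force'],st['ft_torque'],st['tcp_pos'],xang())
s=snapshot('wrist');cv2.imwrite('pics/w18.png',s['frame'][:,:,::-1])"
```

```text
[ -2.07047981 -22.21000605  -1.20288709] [-4.05729397  0.36558113 -0.65849162] [ 0.55319493 -0.19232068  0.23914311] -36.294429302414436
```

View pics/w18.png

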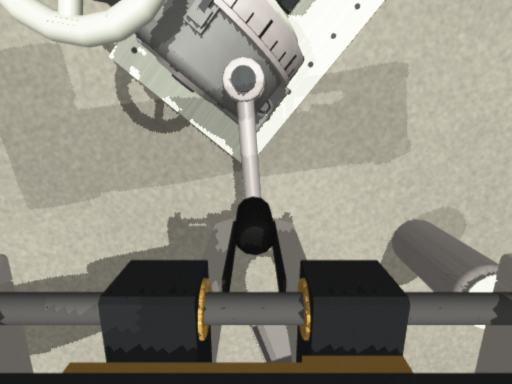

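```bash
python3 -m inch '[[[0,0,0],[0,0,0],0.1]]';  python3 -c "
from h import *
arc([.6056,-.1108],.092,236,-6,5)"
```

```text
time_s: 22.08
tcp_pos: [0.5504, -0.1919, 0.2391]
eef_rot: [0.674, -0.218, 0.224, -0.669]
force: [6.5, 10.9, -8.9]
grip_width: 0.245
t 22.08 r,ang 0.0981 235.78 F [ 6.5 10.9 -8.9] z 0.2391
[-9.5 -0.1  6.2]
[-19.1  -0.3   7.3]
[-28.5  -0.4   9.4]
[-37.6  -0.5  12.5]
[-46.4  -0.6  16.5]
```

```bash
python3 -m inch '[[[0,0,0],[0,0,0],0.4],[[0,0,0],[0,0,0],0.4],[[0,0,9],[0,0,0],0.4],[[0,0,9],[0,0,0],0.1],[[0,0,9],[0,0,0],0.1]]' 25;  python3 -m inch '[[[0,0,0],[0,0,0],0.1],[[0,0,0],[0,0,0],0.1]]' 25; python3 -c "
from h import *
from cell import *
s=snapshot('wrist');cv2.imwrite('pics/w19.png',s['frame'][:,:,::-1])
arc([.6056,-.1108],.0885,236,-6,5)"
```

```text
time_s: 22.5
tcp_pos: [0.5564, -0.1839, 0.2394]
eef_rot: [0.675, -0.217, 0.224, -0.669]
force: [-0.1, 0.9, 0.6]
grip_width: 0.294
time_s: 22.67
tcp_pos: [0.5564, -0.1838, 0.2394]
eef_rot: [0.675, -0.217, 0.224, -0.669]
force: [-0.6, -1.0, -0.2]
grip_width: 0.253
t 22.72 r,ang 0.088 236.05 F [-0.8 -0.4  0.1] z 0.2394
[-9.3 -0.1 -0.4]
[-18.5  -0.2   0.7]
[-27.6  -0.3   2.7]
[-36.3  -0.4   5.7]
[-44.7  -0.6   9.6]
```

View pics/w19.png

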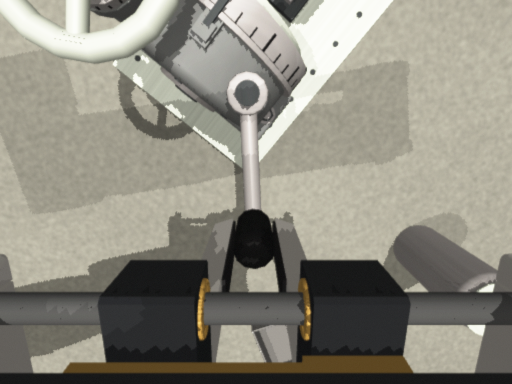

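```bash
python3 -m inch '[[[-9.5,0,-0.5],[0,0,0],0.1],[[-18.5,0,0.7],[0,0,0],0.1],[[-27.5,0,3],[0,0,0],0.1],[[-36.5,0,6],[0,0,0],0.1],[[-44.5,0,10],[0,0,0],0.1]]' 25;   python3 -c "
from h import *
arc([.6056,-.1108],.0885,206,-4,5)"
```

```text
time_s: 23.13
tcp_pos: [0.5264, -0.1534, 0.2393]
eef_rot: [0.677, -0.217, 0.226, -0.666]
force: [1.2, -10.2, -2.0]
grip_width: 0.25
t 23.13 r,ang 0.0899 208.29 F [  1.2 -10.2  -2. ] z 0.2393
[-7.9 -0.2  5.9]
[-13.1  -0.3   9.3]
[-18.   -0.5  13.1]
[-22.6  -0.6  17.2]
[-26.9  -0.7  21.6]
```

```bash
python3 -m inch '[[[-8,0,6],[0,0,0],0.1],[[-13,0,9.5],[0,0,0],0.1],[[-17,0,12.5],[0,0,0],0.1],[[-19,0,14],[0,0,0],0.1],[[-19,0,14],[0,0,0],0.1]]' 30;   python3 -c "
from h import *
from cell import *
s=snapshot('wrist');cv2.imwrite('pics/w20.png',s['frame'][:,:,::-1])
arc([.6056,-.1108],.0885,196,-2,4)"
```

```text
time_s: 23.55
tcp_pos: [0.5183, -0.1346, 0.2392]
eef_rot: [0.68, -0.217, 0.228, -0.663]
force: [-2.6, -9.2, 0.4]
grip_width: 0.248
t 23.6 r,ang 0.0904 195.29 F [-2.7 -8.7  0.5] z 0.2392
[-0.4 -0.1  2.8]
[-2.7 -0.1  4.8]
[-5.  -0.2  6.9]
[-7.2 -0.3  9. ]
```

View pics/w20.png

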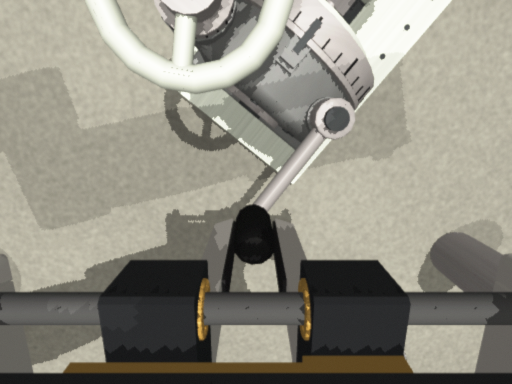

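```bash
python3 -m inch '[[[-2,0,1.5],[0,0,0],0.1],[[-3.5,0,3],[0,0,0],0.1],[[-3.5,0,3],[0,0,0],0.1]]' 35;   python3 -c "
from h import *
arc([.6056,-.1108],.0885,194,-2,2)"
```

```text
time_s: 23.85
tcp_pos: [0.5182, -0.1346, 0.2392]
eef_rot: [0.682, -0.216, 0.231, -0.66]
force: [3.1, -12.7, -4.1]
grip_width: 0.248
t 23.85 r,ang 0.0905 195.22 F [  3.1 -12.7  -4.1] z 0.2392
[-2.6 -0.2  4.8]
[-4.9 -0.3  6.8]
```

```bash
python3 -m inch '[[[-3,0,2.5],[0,0,0],0.1],[[-6,0,5],[0,0,0],0.1],[[-9,0,7],[0,0,0],0.1],[[-9,0,7],[0,0,0],0.1]]' 40;   python3 -c "
from h import *
from cell import *
st=bot.sense();print(R.from_quat(st['eef_rot']).as_matrix().round(3))
s=snapshot('wrist');cv2.imwrite('pics/w21.png',s['frame'][:,:,::-1])
arc([.6056,-.1108],.0885,194,-2,2)"
```

```text
time_s: 24.18
tcp_pos: [0.5181, -0.1341, 0.2393]
eef_rot: [0.687, -0.212, 0.237, -0.653]
force: [11.1, -28.2, -12.3]
grip_width: 0.25
[[ 0.798  0.018  0.603]
 [-0.601 -0.058  0.797]
 [ 0.049 -0.998 -0.035]]
t 24.23 r,ang 0.0906 194.92 F [ 11.  -27.1 -11.4] z 0.2393
[-2.2 -0.3  4.5]
[-4.5 -0.4  6.6]
```

View pics/w21.png

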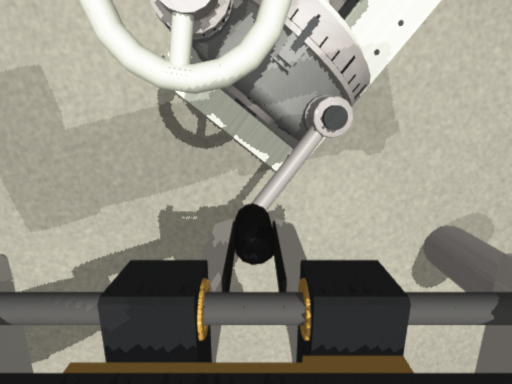

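```bash
python3 -m inch '[[[0,0,0],[0,0,0],0.5],[[0,0,0],[0,0,0],0.5],[[0,0,0],[0,0,0],0.5],[[0,-25,0],[0,0,0],0.5],[[0,-60,0],[0,0,0],0.5]]' 20; python3 -m inch '[[[0,-38,0],[0,0,0],0.5],[[-20,-60,-20],[0,0,0],0.5],[[-20,-60,-50],[0,0,0],0.5],[[-20,-60,-85],[0,0,0],0.5],[[-20,-60,-85],[0,0,0],0.5]]'; python3 -c "
from h import *
from cell import *
st=bot.sense();s=snapshot('wrist');cv2.imwrite('pics/w22.png',s['frame'][:,:,::-1])
s=snapshot('top');cv2.imwrite('pics/t22.png',cv2.resize(s['frame'][100:250,200:340,::-1],None,fx=4,fy=4,interpolation=cv2.INTER_CUBIC))
s=snapshot('scene');cv2.imwrite('pics/s22.png',cv2.resize(s['frame'][135:275,195:335,::-1],None,fx=4,fy=4,interpolation=cv2.INTER_CUBIC))"
```

```text
time_s: 24.65
tcp_pos: [0.5141, -0.1287, 0.2955]
eef_rot: [0.687, -0.215, 0.233, -0.654]
force: [0.4, 0.3, 0.5]
grip_width: 0.498
time_s: 25.07
tcp_pos: [0.4441, -0.1838, 0.359]
eef_rot: [0.687, -0.216, 0.235, -0.652]
force: [0.1, -0.6, -0.6]
grip_width: 0.502
```

View pics/w22.png

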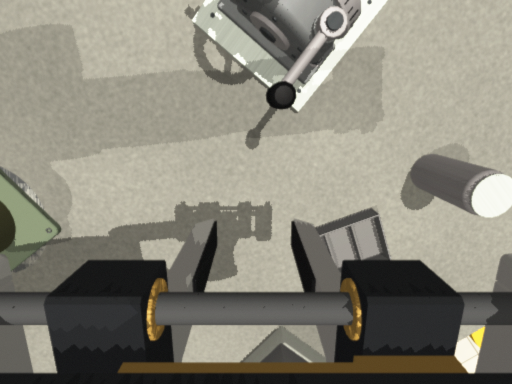

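View pics/s22.png

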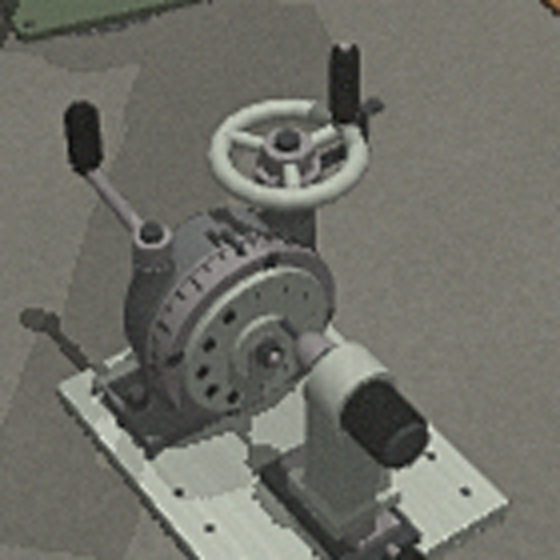

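View pics/t22.png

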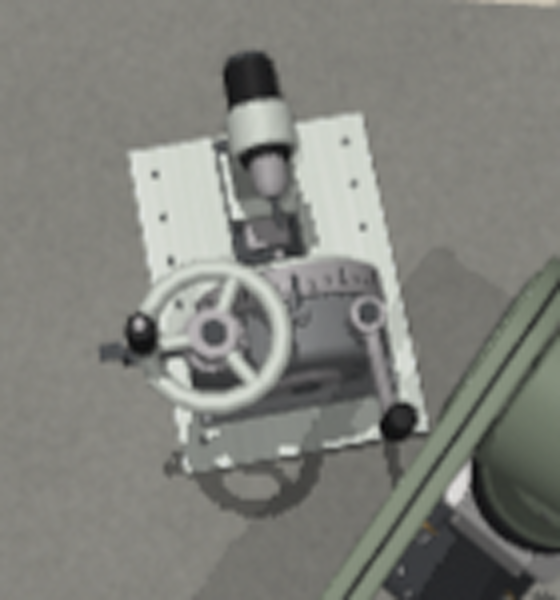

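```bash
python3 -c "
from cell import workorder,bot
print(bot.sense()['force'],bot.sense()['qvel'].round(3));print(workorder.close_job())"
```

```text
[-0.00316553 -0.62639203  0.49543283] [ 0.023  0.014 -0.005 -0.004 -0.002 -0.   ]
the job is handed in; nothing more can be done
None
```

The disc is indexed: I handed the job in at about 25 s with the wheel three turns past the pointer, the lock lever back tight and the arm clear of everything.

- **Lock lever, slackening:** I gripped the knob and swung it about 78° anticlockwise, which is well past the point where the wheel is free.
- **Handwheel:** I wound it clockwise by its handle from about 12° before the pointer, up to it and on by three counted turns. I stopped about 21° short, checked with the camera, and trimmed twice.
- **Final wheel angle:** With the camera in line with the pointer, the handle read 104.1–104.3° and the pointer 104.1–104.2°, so they are in line to about half a degree. Two other readings put the handle slightly past the pointer: the coarser top view by about 2°, and one earlier wrist reading by about 0.6°. I trusted the in-line close-up.
- **Lock lever, tightening:** I swung the lever back until it stopped moving under a push of about 28 N. It reads the same angle as at the start, and the scene picture shows the knob where it began. During this swing the knob slid about 8 mm along the gripper pads and the force reached about 22 N, so I recentred the grip once.
- **Faceplate and other objects:** I checked only by eye that the faceplate's holes had shifted by about one step. The arm never went near the blank disc, oil can, hammer or parts tray, but I did not measure their positions at the end.

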